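Find the case that rattles and hold it out over the notebook

ROBOT

A 6-joint arm with a two-finger parallel gripper is mounted at the origin on a cart in front of the work surface, level with it; the furniture and walls round the work are solid. World frame = base frame: x ahead of the robot, y to its left, z up, the work surface at z = 0. Lengths are in m, angles in rad, forces in N, time in s.
With the tool pointing down it reaches from about 0.35 to 0.975 m from the base axis. Payload 4.9 kg.
Tool frame: the origin (TCP) lies at the very end of the fingers, on their centre line; the grasp point (between the pads) lies manip.grip_point_offset behind it (manip.grip_point_offset is the distance from the TCP to the grasp point, in m); z points along the fingers, y is the line along which they close (so a half turn about z gives the same grasp; the last joint's range is limited). The gripper opens to 85 mm and grips with 20 to 120 N. Pads are 22 mm wide; open, the fingers measure 114 mm over their backs; the gripper's body (76 mm by 85 mm) begins 54 mm behind the grasp point. The pads swing forward as they close: fully open they stand 13 mm farther back than shut.
Start: joints at [-1.379, 0.053, 1.613, -0, 1.476, -0.119], TCP at [0.191, -0.595, 0.194] pointing down, gripper open.
Joint ranges: [-3.01, 3.01], [-1.01, 2.22], [0.06, 2.58], [-1.02, 4.17], [0.09, 2.62], [-3.14, 3.14]. Speed limits (rad/s): [2.57, 2.57, 3.14, 3.14, 3.14, 3.14].

INTERFACE

Orientations are given as a unit quaternion [w, x, y, z].
In Python, from plant import manip gives the robot as it stands.
- The arm moves only by the shell command python3 -m crank 'ROWS' [OPENING]. ROWS is JSON, a list of rows, each an object of numbers: "x", "y", "z": the shift along the tool's x, y, z in cm; "turn": the turn about the tool's z in rad. In form: [{"x": .., "y": .., "z": .., "turn": ..}, ...]. A call has 1 to 5 rows; each row shifts and turns the commanded pose from where the row before left it, along the tool's axes as they then stand; what a row does not reach is not made up. A row lasts 1/10 s, in which the tool goes at most 50 mm and 8.59 degrees, less where a joint would pass 70% of its speed; a pose out of reach is approached as far as the arm can. A call with a gripper value outside its range is refused whole. OPENING is the opening in per cent of the stroke, from 0 (shut) to 100 (fully open), set as the call begins (- or left out, the last holds). The fingers move at their own pace and stop on an object; the grip force is fixed at half the most. Time passes only in rows, so rows that do not move let the fingers close. It gives the time, the measured TCP pose, the force, the opening and the grip force at its end, in the units of the state.
- manip.state(): the state, without advancing time (a new reading comes with each control period).
- manip.grab_frame(name): name is "scene" or "top" or "wrist"; returns (picture, depth): 400x640x3 uint8, red, green, blue; 400x640 float32, m along the optical axis (not along the pixel's ray), 0 where there is no reading.
- manip.camera_model(name): a dict with "mtx" (3x3 intrinsics, pixels), "k1" (the pictures are not rectified: a ray, as slopes to the right and down, at radius r is drawn at 1 + k1 r^2 times it, then the intrinsics apply), "world_to_cam" (4x4, takes a point from world to camera coordinates). Camera axes: x right, y down, z forward; pixel columns grow to the right and rows downward; lengths in m; the calibration is good to about 2 mm. A picture is of the moment at which its call begins: read the wrist's pose just before it. camera_model takes no time and is no camera call; for the wrist camera it gives the pose at the moment of the call.
- manip.job_done(): hands the job in; it is judged then, once.
The state is a dict: "time": time; "joint_pos": joint angles; "joint_vel": joint speeds; "joint_efforts": joint torques, N m; "tool_pos": TCP position; "tool_rot": TCP orientation; "contact_force": force on the tool from outside, world axes, zero at the start; "ft_torque": the same for the moment, N m; "gripper_width": opening from 0.0 (shut) to 1.0 (fully open); "grasp_force": force on a finger pad.
Only numpy, scipy, OpenCV 4.12 (cv2) and the standard library are available. Lean on these libraries where they do the work, as an engineer would, in place of code of your own. Each camera call takes 0.05 s, during which the arm holds its last target. There are 200 camera calls.

TASK

A steel grinding ball was left in one of the three closed grey cases standing side by side. Pick the cases up one at a time and rock each lengthwise, all the way to and fro at least twice and slowly enough for a ball to roll from end to end, until you find the one in which something rolls and knocks; set a silent case back flat where it stood, and leave everything else on the bench where it is. Finish while still holding the rattling case in the gripper, level and still, about a hand's breadth above the middle of the notebook.

Things in the scene. Friction and masses are not known exactly. Their poses are not given: they have to be found in the camera images.
- case_a: closed grey hard case, 170 x 52 x 54 mm (length x, width y, height z); the left (+y) of three of the same look, flat on the bench, length roughly away from the robot. Origin at the centre of its underside, z up. Grip it across the 52 mm width at the middle of the long sides, which is plain; small latches and hinges stand out 2 mm from them, 60 mm either side of the middle. The lid does not open.
- case_b: closed grey hard case, 170 x 52 x 54 mm (length x, width y, height z); the middle of three of the same look, flat on the bench, length roughly away from the robot. Origin at the centre of its underside, z up. Made like the left one. Each case weighs 0.18 to 0.44 kg empty, so weight does not tell which holds the ball; it changes from run to run.
- case_c: closed grey hard case, 170 x 52 x 54 mm (length x, width y, height z); the right (-y) of three of the same look, flat on the bench, length roughly away from the robot. Origin at the centre of its underside, z up. Made like the left one. One of the three holds a loose 0.22 kg steel ball that rolls 62 mm either side of the middle when the case is tipped lengthwise 0.2 rad or more, shifting the load to the low end, and stays there when the case is levelled gently; two are empty.
- notebook: open-faced spiral notebook lying flat, fixed to the bench, behind the cases; 153 mm away from the robot by 210 mm sideways, 16 mm thick. Origin at the centre of its underside
- vial_short: bystander: glass vial with a black cap, 24 mm across, 57 tall; between the middle and right case. Origin at the centre of its underside
- vial_tall: bystander: glass vial with a white cap, 34 mm across, 77 tall; on the right, beside the right case. Origin at the centre of its underside
- tin_closed: bystander: round aluminium tin with its lid on, 69 mm across, 44 tall; on the left, beyond the left case. Origin at the centre of its underside
- tin_open: bystander: round open aluminium tin, 73 mm across, 48 tall; on the right, beyond the right case. Origin at the centre of its underside
- lens: bystander: small folding hand lens lying flat, 28 x 46 x 16 mm; between the left and middle case. Origin at the centre of its underside
Not all that is in view belongs to the job. Leave any red look-alike of the case_b alone.

How it is judged:
On the way, in this order (a step that is already met when the one before it is completed fails the run):
1. the case with the ball is held up clear of the bench and tipped until the ball runs to one end (its +x end) (((distance between ball_center and case_a below 0.085 m and height (world z) of case_a above 0.03 m and contact force between the fingers and case_a above 1 N and x of ball_center in the frame of case_a above 0.045 m) or (distance between ball_center and case_b below 0.085 m and height (world z) of case_b above 0.03 m and contact force between the fingers and case_b above 1 N and x of ball_center in the frame of case_b above 0.045 m) or (distance between ball_center and case_c below 0.085 m and height (world z) of case_c above 0.03 m and contact force between the fingers and case_c above 1 N and x of ball_center in the frame of case_c above 0.045 m))).
2. it is then tipped the other way until the ball runs to the other end (((distance between ball_center and case_a below 0.085 m and height (world z) of case_a above 0.03 m and contact force between the fingers and case_a above 1 N and x of ball_center in the frame of case_a below -0.045 m) or (distance between ball_center and case_b below 0.085 m and height (world z) of case_b above 0.03 m and contact force between the fingers and case_b above 1 N and x of ball_center in the frame of case_b below -0.045 m) or (distance between ball_center and case_c below 0.085 m and height (world z) of case_c above 0.03 m and contact force between the fingers and case_c above 1 N and x of ball_center in the frame of case_c below -0.045 m))).
At the end, for the whole second after the job is handed in: the case with the ball is gripped, underside 70 to 250 mm above the bench, centre within 50 mm of the notebook's centre seen from above, level within 0.2 rad, still, touching nothing else; the other two cases lie flat on the bench, untouched, within 50 mm of where they started (((distance between ball_center and case_a below 0.085 m and contact force between the fingers and case_a above 1 N and height (world z) of case_a between 0.07 and 0.25 m and horizontal distance between case_a and notebook below 0.05 m and angle between case_a's own z axis and vertical below 0.2 rad and linear speed of case_a below 0.03 m/s and contact force between case_a and notebook below 0.1 N and height (world z) of each of case_b, case_c below 0.006 m and angle between each of case_b, case_c's own z axis and vertical below 0.1 rad and distance of each of case_b, case_c from where it was at the start of the episode below 0.05 m and linear speed of each of case_b, case_c below 0.02 m/s and contact force between each of the arm, the fingers and case_b below 0.1 N and contact force between each of the arm, the fingers and case_c below 0.1 N) or (distance between ball_center and case_b below 0.085 m and contact force between the fingers and case_b above 1 N and height (world z) of case_b between 0.07 and 0.25 m and horizontal distance between case_b and notebook below 0.05 m and angle between case_b's own z axis and vertical below 0.2 rad and linear speed of case_b below 0.03 m/s and contact force between case_b and notebook below 0.1 N and height (world z) of each of case_a, case_c below 0.006 m and angle between each of case_a, case_c's own z axis and vertical below 0.1 rad and distance of each of case_a, case_c from where it was at the start of the episode below 0.05 m and linear speed of each of case_a, case_c below 0.02 m/s and contact force between each of the arm, the fingers and case_a below 0.1 N and contact force between each of the arm, the fingers and case_c below 0.1 N) or (distance between ball_center and case_c below 0.085 m and contact force between the fingers and case_c above 1 N and height (world z) of case_c between 0.07 and 0.25 m and horizontal distance between case_c and notebook below 0.05 m and angle between case_c's own z axis and vertical below 0.2 rad and linear speed of case_c below 0.03 m/s and contact force between case_c and notebook below 0.1 N and height (world z) of each of case_a, case_b below 0.006 m and angle between each of case_a, case_b's own z axis and vertical below 0.1 rad and distance of each of case_a, case_b from where it was at the start of the episode below 0.05 m and linear speed of each of case_a, case_b below 0.02 m/s and contact force between each of the arm, the fingers and case_a below 0.1 N and contact force between each of the arm, the fingers and case_b below 0.1 N))); the arm keeps its last pose, push and grip.
It fails at once if a bystander (vial, tin, hand lens) is moved more than 30 mm (distance of any of vial_short, vial_tall, tin_closed, tin_open, lens from where it was at the start of the episode above 0.03 m).
It also fails if it takes over 72 s, if anything falls off the work surface, if the arm or the gripper's body presses on something with over 40 N, if the wrist force passes 120 N, or if a joint passes its speed limit or range.

## Working session

There is one attempt and no reset: what is moved stays moved. The work goes in short steps, Python scripts to look and compute and a shell command to move; the robot and the scene stay as the last step left them, time stands still between calls to the robot, and variables do not carry over. Pictures are saved under pics/ and viewed, at most 10 in all, crops included, and the job is handed in when it is done.

```bash
ls; mkdir -p pics; python3 - <<'E'
from plant import manip
import cv2,numpy as np
print(manip.state(), manip.grip_point_offset)
for n in ("top","scene"):
    im,d=manip.grab_frame(n); np.savez(f"{n}.npz",im=im,d=d)
    cv2.imwrite(f"pics/{n}0.png",im[:,:,::-1]); print(manip.camera_model(n))
E
```

```text
pics
{'time': 0.0, 'joint_pos': array([-1.37901614e+00,  5.33699153e-02,  1.61429050e+00,  9.36250642e-06,
        1.47597136e+00, -1.19027977e-01]), 'joint_vel': array([ 2.75966086e-05, -9.34798897e-04, -1.32235305e-03, -9.04957392e-04,
       -1.19870898e-03,  8.22838276e-04]), 'joint_efforts': array([ 1.18922115e-03, -3.93677008e+01, -3.70177031e+01, -2.54681345e-04,
        6.94888717e-03,  7.45317152e-06]), 'tool_pos': array([ 0.19099676, -0.59437645,  0.19225708]), 'tool_rot': array([-1.01905535e-03,  9.87948624e-01,  1.54778803e-01, -3.24227714e-05]), 'contact_force': array([ 1.24331301, -0.36545461,  0.73761299]), 'ft_torque': array([ 0.031732  , -0.01168057,  0.03473595]), 'grasp_force': 0.0, 'gripper_width': 1.0011470444846626} 0.0187
{'mtx': array([[384.36555704,   0.        , 323.66137437],
       [  0.        , 384.36555704, 200.90465331],
       [  0.        ,   0.        ,   1.        ]]), 'k1': -0.0143856253284094, 'world_to_cam': array([[-0.02353008, -0.99947661, -0.02220002, -0.04701599],
       [-0.99591861,  0.02537022, -0.08661683,  0.54657929],
       [ 0.08713472,  0.02007131, -0.99599432,  1.32333745],
       [ 0.        ,  0.        ,  0.        ,  1.        ]])}
{'mtx': array([[441.94258973,   0.        , 322.66905418],
       [  0.        , 441.94258973, 202.80138711],
       [  0.        ,   0.        ,   1.        ]]), 'k1': -0.017045886744893185, 'world_to_cam': array([[-0.5693249 , -0.82209076,  0.00599435,  0.22521699],
       [-0.4749196 ,  0.32292827, -0.81863832,  0.31881143],
       [ 0.67105926, -0.46891802, -0.57427813,  1.08803836],
       [ 0.        ,  0.        ,  0.        ,  1.        ]])}
```

View pics/top0.png

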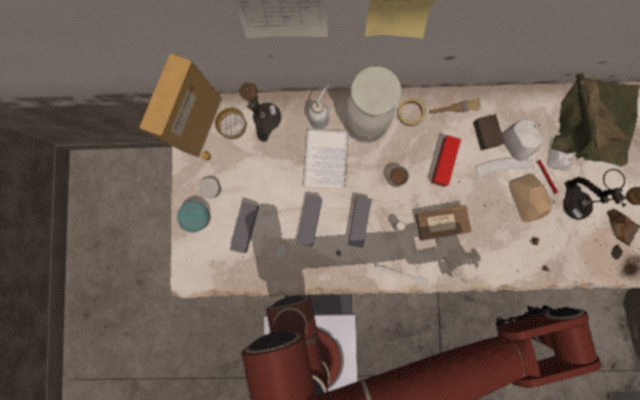

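View pics/scene0.png

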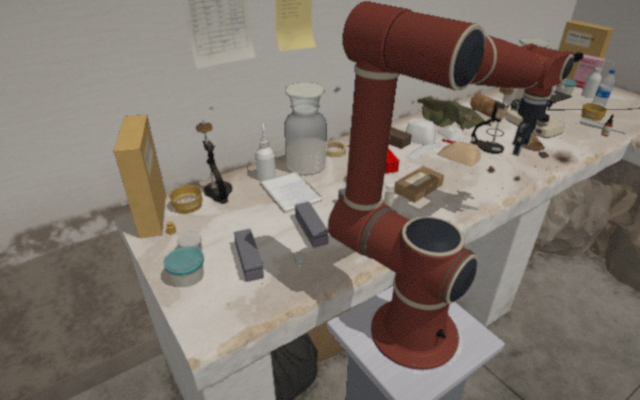

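The top picture shows three grey cases at (244,226), (309,219) and (358,219), the notebook at (326,158), and the red look-alike at (446,160), which I'll leave alone. Next I'll measure the poses from depth and confirm with an enlarged crop.

```bash
cat > h.py <<'E'
import numpy as np,cv2
from plant import manip
def cloud(d,cm):
    v,u=np.mgrid[0:400,0:640]; K=cm["mtx"]
    p=cv2.undistortPoints(np.stack([u,v],-1).reshape(-1,1,2).astype(np.float64),K,np.array([cm["k1"],0,0,0.])).reshape(400,640,2)
    c=np.dstack([p*d[...,None],d]); T=np.linalg.inv(cm["world_to_cam"])
    return c@T[:3,:3].T+T[:3,3]
def rect(P,m):
    q=P[m][:,:2].astype(np.float32)*1000
    (c,s,a)=cv2.minAreaRect(q); b=cv2.boxPoints((c,s,a))
    e=max((b[1]-b[0],b[2]-b[1]),key=np.linalg.norm)
    if e[0]<0:e=-e
    return np.round(c,1),np.round(s,1),round(float(np.arctan2(e[1],e[0])),3),len(q),np.round(np.median(P[m][:,2]),4)
E
python3 - <<'E'
from h import *
f=np.load("top.npz"); P=cloud(f["d"],manip.camera_model("top")); d=f["d"]
for n,(u,v) in dict(a=(244,226),b=(309,219),c=(358,219)).items():
    m=np.zeros((400,640),bool); m[v-35:v+35,u-24:u+24]=1
    m&=(P[...,2]>.04)&(P[...,2]<.07)&(d>0)
    k,l=cv2.connectedComponents(m.astype(np.uint8)); m=l==l[v,u]
    print(n,rect(P,m))
for n,(u,v) in dict(nb=(326,158),dark=(338,252),dark2=(280,250),glass=(398,222),jar=(208,187),amber=(397,175),teal=(193,214),paper=(326,185)).items():
    print(n,P[v,u].round(3))
z=np.where(d>0,P[...,2],0)
# things over 8mm in work area
m=((z>.010)&(z<.2)).astype(np.uint8); m[:120]=0;m[285:]=0;m[:,:172]=0;m[:,480:]=0
k,l,s,c=cv2.connectedComponentsWithStats(m)
for i in range(1,k):
    if s[i,4]>6: q=P[l==i]; print(c[i].round(),s[i,4],q.min(0).round(3),q.max(0).round(3))
cv2.imwrite("pics/crop.png",cv2.resize(f["im"][125:285,170:410,::-1],None,fx=3.3,fy=3.3,interpolation=cv2.INTER_CUBIC))
E
```

```text
a (array([460.9, 218.4]), array([ 54.8, 169.9]), -0.274, 778, np.float64(0.0545))
b (array([478.6, -10. ]), array([ 55.4, 169.4]), -0.227, 765, np.float64(0.0548))
c (array([ 470.7, -180.8]), array([ 55.6, 169.7]), -0.203, 774, np.float64(0.0548))
nb [ 0.699 -0.072  0.014]
dark [ 0.368 -0.105  0.056]
dark2 [0.378 0.095 0.023]
glass [ 0.464 -0.308  0.072]
jar [0.602 0.34  0.048]
amber [ 0.629 -0.319  0.03 ]
teal [0.508 0.384 0.07 ]
paper [ 0.602 -0.07   0.015]
[193. 136.] 850 [0.717 0.338 0.01 ] [0.851 0.449 0.199]
[228. 129.] 268 [0.778 0.212 0.01 ] [0.851 0.32  0.054]
[262. 129.] 221 [0.767 0.123 0.01 ] [0.847 0.189 0.116]
[275. 122.] 16 [0.829 0.094 0.01 ] [0.844 0.116 0.015]
[334. 150.] 2956 [ 0.593 -0.285  0.01 ] [0.836 0.012 0.2  ]
[411. 122.] 79 [ 0.808 -0.413  0.011] [ 0.828 -0.339  0.031]
[477. 129.] 94 [ 0.736 -0.618  0.01 ] [ 0.818 -0.601  0.052]
[273. 127.] 7 [0.815 0.108 0.01 ] [0.822 0.124 0.018]
[446. 160.] 877 [ 0.589 -0.537  0.01 ] [ 0.761 -0.44   0.063]
[205. 155.] 59 [0.708 0.346 0.011] [0.735 0.373 0.046]
[397. 175.] 377 [ 0.591 -0.354  0.01 ] [ 0.662 -0.284  0.057]
[209. 187.] 335 [0.568 0.306 0.01 ] [0.634 0.373 0.053]
[309. 220.] 789 [ 0.393 -0.052  0.013] [0.565 0.032 0.062]
[359. 221.] 792 [ 0.383 -0.22   0.013] [ 0.557 -0.14   0.064]
[193. 216.] 813 [0.45  0.338 0.011] [0.554 0.443 0.075]
[244. 227.] 868 [0.374 0.171 0.011] [0.546 0.267 0.062]
[443. 222.] 1469 [ 0.404 -0.561  0.011] [ 0.52  -0.378  0.054]
[398. 225.] 100 [ 0.437 -0.33   0.01 ] [ 0.468 -0.298  0.085]
[280. 250.] 92 [0.357 0.082 0.011] [0.399 0.114 0.023]
[338. 252.] 40 [ 0.357 -0.116  0.029] [ 0.378 -0.095  0.063]
[380. 267.] 20 [ 0.304 -0.264  0.01 ] [ 0.318 -0.237  0.016]
[390. 270.] 10 [ 0.293 -0.291  0.01 ] [ 0.307 -0.274  0.015]
```

View pics/crop.png

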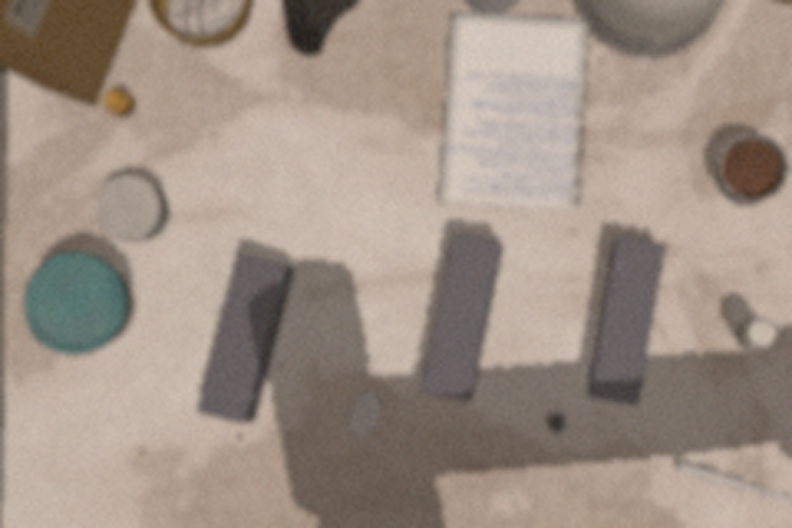

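The crop confirms it: the three identical grey cases are at crop (245,330), (462,310) and (627,315), and the notebook is at (515,110). The red look-alike is outside the crop. The rows can't tilt the tool directly, so I'll check the command's usage and whether an out-of-reach pose tilts it.

```bash
python3 -m crank --help; python3 -m crank '[{"z":-5},{"z":-5},{"z":-5},{"z":-5},{"z":-5}]' 100
```

```text
invalid input: not JSON, or not a number
schema error: expected keys x, y, z, turn
```

```bash
python3 -m crank '[{"x":0,"y":0,"z":-5,"turn":0},{"x":0,"y":0,"z":-5,"turn":0},{"x":0,"y":0,"z":-5,"turn":0},{"x":0,"y":0,"z":-5,"turn":0},{"x":0,"y":0,"z":-5,"turn":0}]' 100;  python3 -m crank '[{"x":0,"y":0,"z":-5,"turn":0},{"x":0,"y":0,"z":-5,"turn":0},{"x":0,"y":0,"z":-5,"turn":0},{"x":0,"y":0,"z":-5,"turn":0},{"x":0,"y":0,"z":-5,"turn":0}]'; python3 -m crank '[{"x":0,"y":0,"z":-5,"turn":0},{"x":0,"y":0,"z":-5,"turn":0},{"x":0,"y":0,"z":-5,"turn":0},{"x":0,"y":0,"z":-5,"turn":0},{"x":0,"y":0,"z":-5,"turn":0}]'; python3 -c "
from plant import manip;print(manip.state())"
```

```text
time: 0.6
tool_pos: [0.1911, -0.5946, 0.4449]
tool_rot: [-0.0, 0.988, 0.155, 0.0]
contact_force: [-0.5, -0.4, 0.1]
gripper_width: 0.997
grasp_force: 0.0
time: 1.1
tool_pos: [0.191, -0.5943, 0.6952]
tool_rot: [-0.0, 0.988, 0.155, 0.0]
contact_force: [-0.4, -1.9, 1.6]
gripper_width: 0.998
grasp_force: 0.0
time: 1.6
tool_pos: [0.1681, -0.5235, 0.8168]
tool_rot: [0.03, 0.987, 0.155, 0.004]
contact_force: [-0.2, 1.0, 1.3]
gripper_width: 1.001
grasp_force: 0.0
{'time': 1.6, 'joint_pos': array([-1.40005127,  0.4057585 ,  0.05496858,  0.01593404,  2.61999814,
       -0.12605209]), 'joint_vel': array([-0.05098537, -0.3023725 , -0.00036137,  0.03930852,  0.0014468 ,
       -0.01554685]), 'joint_efforts': array([-1.32069374e-01, -3.22086203e+01, -2.83963019e+01, -2.71342113e-02,
       -3.19400907e-02,  1.13218225e-02]), 'tool_pos': array([ 0.16811839, -0.52351937,  0.81683146]), 'tool_rot': array([0.03033649, 0.98748107, 0.15472926, 0.00443657]), 'contact_force': array([-0.2397972 ,  0.98890149,  1.33913408]), 'ft_torque': array([ 0.0915825 , -0.00987255, -0.0508988 ]), 'grasp_force': 0.0, 'gripper_width': 1.000672267425032}
```

```bash
python3 -m crank '[{"x":0,"y":-4,"z":5,"turn":0},{"x":0,"y":-4,"z":5,"turn":0},{"x":0,"y":-4,"z":0,"turn":0},{"x":0,"y":-4,"z":0,"turn":0},{"x":0,"y":0,"z":0,"turn":0}]' ; python3 -c "
from plant import manip;s=manip.state();print(s['joint_pos'].round(3),s['tool_rot'].round(4))";  python3 -m crank '[{"x":0,"y":0,"z":-4,"turn":0},{"x":0,"y":0,"z":-4,"turn":0},{"x":0,"y":0,"z":-4,"turn":0},{"x":0,"y":0,"z":-4,"turn":0},{"x":0,"y":0,"z":-4,"turn":0}]';python3 -c "
from plant import manip;s=manip.state();print(s['joint_pos'].round(3),s['tool_rot'].round(4))"
```

```text
time: 2.1
tool_pos: [0.1333, -0.4125, 0.7804]
tool_rot: [0.036, 0.987, 0.155, 0.004]
contact_force: [-1.3, 0.3, 0.8]
gripper_width: 0.996
grasp_force: 0.0
[-1.438 -0.083  0.719  0.015  2.434 -0.166] [0.0363 0.9873 0.1546 0.0042]
time: 2.6
tool_pos: [0.128, -0.399, 0.8792]
tool_rot: [0.073, 0.985, 0.154, 0.005]
contact_force: [0.0, -0.2, 0.4]
gripper_width: 1.0
grasp_force: 0.0
[-1.45   0.123  0.254  0.03   2.62  -0.163] [0.0726 0.9854 0.1542 0.005 ]
```

```bash
python3 -m crank '[{"x":0,"y":-2,"z":5,"turn":0},{"x":0,"y":-2,"z":5,"turn":0},{"x":0,"y":-2,"z":5,"turn":0},{"x":0,"y":-2,"z":5,"turn":0},{"x":0,"y":-2,"z":5,"turn":0}]' >/dev/null;  python3 -m crank '[{"x":0,"y":-2,"z":5,"turn":0},{"x":0,"y":-2,"z":5,"turn":0},{"x":0,"y":-2,"z":5,"turn":0},{"x":0,"y":-2,"z":5,"turn":0},{"x":0,"y":0,"z":0,"turn":0}]';python3 -c "
from plant import manip;s=manip.state();print(s['joint_pos'].round(3),s['tool_rot'].round(4))";python3 -m crank '[{"x":0,"y":-3,"z":0,"turn":0},{"x":0,"y":-3,"z":0,"turn":0},{"x":0,"y":-2,"z":0,"turn":0},{"x":0,"y":-2,"z":0,"turn":0},{"x":0,"y":0,"z":0,"turn":0}]';python3 -c "
from plant import manip;s=manip.state();print(s['joint_pos'].round(3),s['tool_rot'].round(4))"
```

```text
time: 3.6
tool_pos: [0.093, -0.3051, 0.4568]
tool_rot: [0.061, 0.986, 0.154, 0.006]
contact_force: [-0.2, -0.7, -1.3]
gripper_width: 1.0
grasp_force: 0.0
[-1.537 -0.786  1.815  0.03   1.993 -0.262] [0.0611 0.9862 0.1538 0.0062]
time: 4.1
tool_pos: [0.0649, -0.2216, 0.4627]
tool_rot: [0.069, 0.986, 0.153, 0.004]
contact_force: [-0.0, 0.1, -0.4]
gripper_width: 1.001
grasp_force: 0.0
[-1.677 -1.01   1.895  0.051  2.124 -0.385] [0.0693 0.9857 0.1535 0.0041]
```

```bash
python3 - <<'E'
import numpy as np
from scipy.optimize import least_squares
D=np.array([[.053,1.6143,1.476,.191,-.5944,.1923],[.4058,.055,2.62,.1681,-.5235,.8168],[-.083,.719,2.434,.1333,-.4125,.7804],[.123,.254,2.62,.128,-.399,.8792],[-.786,1.815,1.993,.093,-.3051,.4568],[-1.01,1.895,2.124,.0649,-.2216,.4627]])
r=np.sqrt(D[:,3]**2+D[:,4]**2-.0746**2)
def fk(p,a,b,c):
    r0,h,L1,e,L2,Lt=p; s=a+b
    return r0+L1*np.sin(a)+e*np.cos(s)+L2*np.sin(s)+Lt*np.sin(s+c), h+L1*np.cos(a)-e*np.sin(s)+L2*np.cos(s)+Lt*np.cos(s+c)
f=lambda p:np.r_[fk(p,*D[:,:3].T)[0]-r,fk(p,*D[:,:3].T)[1]-D[:,5]]
o=least_squares(f,[0,.3,.4,0,.5,.2]);print(o.x.round(4),np.abs(o.fun).max())
for q in [(.47,2.58,.09),(.6,2.5,.09),(.3,2.58,.26),(-.4,2.58,.96),(-1.01,2.58,1.57)]: print(q,np.round(fk(o.x,*q),3),sum(q))
E
```

```text
[-0.      0.2476  0.4237  0.0962  0.61    0.3242] 0.0015144423267646479
(0.47, 2.58, 0.09) [ 0.152 -0.315] 3.14
(0.6, 2.5, 0.09) [ 0.153 -0.34 ] 3.19
(0.3, 2.58, 0.26) [ 0.19  -0.286] 3.14
(-0.4, 2.58, 0.96) [ 0.281 -0.114] 3.14
(-1.01, 2.58, 1.57) [0.252 0.053] 3.14
```

```bash
cat > pl.py <<'E'
# usage: pl.py turn_total n x,y,z [x,y,z ...]  -> suggested rows; path in world from the current pose
import sys,numpy as np
from scipy.spatial.transform import Rotation as Ro
from plant import manip
def R_(s): w,x,y,z=s['tool_rot']; return Ro.from_quat([x,y,z,w])
def info():
    s=manip.state();R=R_(s);m=R.as_matrix();z=m[:,2]
    print('t',round(s['time'],2),'p',s['tool_pos'].round(3),'q',s['joint_pos'].round(2),'tilt',z[:2].round(3),'yyaw',round(np.arctan2(m[1,1],m[0,1]),3),
      'F',np.round(s['contact_force'],1),'Mtool',np.round(m.T@s['ft_torque'],3),'w',round(s['gripper_width'],3),'gf',round(s['grasp_force'],1))
    return s,R
if __name__=='__main__':
    s,R=info()
    if len(sys.argv)>3:
        T=float(sys.argv[1]);n=int(sys.argv[2]);W=[s['tool_pos']]+[np.array(eval(a)) for a in sys.argv[3:]]
        L=np.r_[0,np.cumsum([np.linalg.norm(b-a) for a,b in zip(W,W[1:])])]
        if L[-1]==0:L[-1]=1
        p=W[0].copy()
        for i in range(n):
            u=(i+1)/n*L[-1];t=np.array([np.interp(u,L,[w[k] for w in W]) for k in range(3)])
            d=np.round(R.inv().apply(t-p)*100,1); p=p+R.apply(d/100); tr=round(T/n,3)
            R=R*Ro.from_rotvec([0,0,tr])
            print('{"x":%g,"y":%g,"z":%g,"turn":%g},'%(*d,tr),end='\n' if i%5==4 else '')
E
python3 pl.py -2.56 20 .24,-.05,.5 .2,.2,.5 -.11,.28,.6
```

```text
t 4.1 p [ 0.065 -0.222  0.463] q [-1.68 -1.01  1.89  0.05  2.12 -0.39] tilt [ 0.029 -0.135] yyaw -1.261 F [-0.   0.1 -0.4] Mtool [0.093 0.027 0.016] w 1.001 gf 0.0
{"x":3.7,"y":-1.8,"z":-0.9,"turn":-0.128},{"x":3.9,"y":-1.2,"z":-1,"turn":-0.128},{"x":4,"y":-0.8,"z":-0.9,"turn":-0.128},{"x":4,"y":-0.2,"z":-0.9,"turn":-0.128},{"x":4.1,"y":0.2,"z":-0.9,"turn":-0.128},
{"x":3.9,"y":0.6,"z":-0.9,"turn":-0.128},{"x":3.3,"y":-2.5,"z":-0.6,"turn":-0.128},{"x":3.6,"y":-2.1,"z":-0.6,"turn":-0.128},{"x":3.8,"y":-1.6,"z":-0.6,"turn":-0.128},{"x":4,"y":-1.1,"z":-0.6,"turn":-0.128},
{"x":4.1,"y":-0.6,"z":-0.5,"turn":-0.128},{"x":4.1,"y":-0.1,"z":-0.6,"turn":-0.128},{"x":1.8,"y":-3.4,"z":-1.5,"turn":-0.128},{"x":2.3,"y":-3.2,"z":-1.5,"turn":-0.128},{"x":2.6,"y":-2.9,"z":-1.5,"turn":-0.128},
{"x":3,"y":-2.6,"z":-1.5,"turn":-0.128},{"x":3.3,"y":-2.1,"z":-1.4,"turn":-0.128},{"x":3.5,"y":-1.7,"z":-1.5,"turn":-0.128},{"x":3.7,"y":-1.2,"z":-1.5,"turn":-0.128},{"x":3.9,"y":-0.8,"z":-1.5,"turn":-0.128},
```

```bash
python3 pl.py -2.56 25 .17,-.24,.5 .3,-.05,.52 .22,.24,.55 -.1,.32,.6 | sed 's/"turn"/"turn"/'
```

```text
t 4.1 p [ 0.065 -0.222  0.463] q [-1.68 -1.01  1.89  0.05  2.12 -0.39] tilt [ 0.029 -0.135] yyaw -1.261 F [-0.   0.1 -0.4] Mtool [0.093 0.027 0.016] w 1.001 gf 0.0
{"x":3.3,"y":1.9,"z":-1.1,"turn":-0.102},{"x":3,"y":2.2,"z":-1.1,"turn":-0.102},{"x":2.9,"y":2,"z":-1,"turn":-0.102},{"x":3.6,"y":-1.3,"z":-0.7,"turn":-0.102},{"x":3.8,"y":-0.9,"z":-0.7,"turn":-0.102},
{"x":3.8,"y":-0.5,"z":-0.7,"turn":-0.102},{"x":3.9,"y":-0.2,"z":-0.7,"turn":-0.102},{"x":3.8,"y":0.3,"z":-0.8,"turn":-0.102},{"x":3.6,"y":-0.1,"z":-0.7,"turn":-0.102},{"x":3.1,"y":-2.2,"z":-0.9,"turn":-0.102},
{"x":3.3,"y":-1.8,"z":-1,"turn":-0.102},{"x":3.5,"y":-1.6,"z":-0.9,"turn":-0.102},{"x":3.7,"y":-1.1,"z":-0.9,"turn":-0.102},{"x":3.7,"y":-0.8,"z":-0.9,"turn":-0.102},{"x":3.8,"y":-0.4,"z":-1,"turn":-0.102},
{"x":3.8,"y":-0,"z":-0.9,"turn":-0.102},{"x":2.9,"y":-1.4,"z":-0.9,"turn":-0.102},{"x":2.5,"y":-3,"z":-0.8,"turn":-0.102},{"x":2.7,"y":-2.7,"z":-0.8,"turn":-0.102},{"x":3,"y":-2.4,"z":-0.8,"turn":-0.102},
{"x":3.2,"y":-2,"z":-0.8,"turn":-0.102},{"x":3.5,"y":-1.7,"z":-0.8,"turn":-0.102},{"x":3.6,"y":-1.4,"z":-0.9,"turn":-0.102},{"x":3.7,"y":-1,"z":-0.8,"turn":-0.102},{"x":3.7,"y":-0.7,"z":-0.8,"turn":-0.102},
```

```bash
python3 -m crank '[{"x":3.3,"y":1.9,"z":-1.1,"turn":-0.1},{"x":3,"y":2.2,"z":-1.1,"turn":-0.1},{"x":2.9,"y":2,"z":-1,"turn":-0.1},{"x":3.6,"y":-1.3,"z":-0.7,"turn":-0.1},{"x":3.8,"y":-0.9,"z":-0.7,"turn":-0.1}]' >/dev/null
python3 -m crank '[{"x":3.8,"y":-0.5,"z":-0.7,"turn":-0.1},{"x":3.9,"y":-0.2,"z":-0.7,"turn":-0.1},{"x":3.8,"y":0.3,"z":-0.8,"turn":-0.1},{"x":3.6,"y":-0.1,"z":-0.7,"turn":-0.1},{"x":3.1,"y":-2.2,"z":-0.9,"turn":-0.1}]' | head -3
python3 -m crank '[{"x":3.3,"y":-1.8,"z":-1,"turn":-0.1},{"x":3.5,"y":-1.6,"z":-0.9,"turn":-0.1},{"x":3.7,"y":-1.1,"z":-0.9,"turn":-0.1},{"x":3.7,"y":-0.8,"z":-0.9,"turn":-0.1},{"x":3.8,"y":-0.4,"z":-1,"turn":-0.1}]' | head -3
python3 -m crank '[{"x":3.8,"y":0,"z":-0.9,"turn":-0.1},{"x":2.9,"y":-1.4,"z":-0.9,"turn":-0.1},{"x":2.5,"y":-3,"z":-0.8,"turn":-0.1},{"x":2.7,"y":-2.7,"z":-0.8,"turn":-0.1},{"x":3,"y":-2.4,"z":-0.8,"turn":-0.1}]' | head -3
python3 -m crank '[{"x":3.2,"y":-2,"z":-0.8,"turn":-0.1},{"x":3.5,"y":-1.7,"z":-0.8,"turn":-0.1},{"x":3.6,"y":-1.4,"z":-0.9,"turn":-0.1},{"x":3.7,"y":-1,"z":-0.8,"turn":-0.1},{"x":3.7,"y":-0.7,"z":-0.8,"turn":-0.1}]' | head -3
python3 pl.py
```

```text
time: 5.1
tool_pos: [0.2898, -0.0052, 0.5216]
tool_rot: [0.061, 0.793, 0.606, -0.028]
time: 5.6
tool_pos: [0.2417, 0.1852, 0.5443]
tool_rot: [0.053, 0.618, 0.783, -0.041]
time: 6.1
tool_pos: [0.0969, 0.2784, 0.5698]
tool_rot: [0.041, 0.406, 0.912, -0.053]
time: 6.6
tool_pos: [-0.089, 0.3348, 0.598]
tool_rot: [0.026, 0.167, 0.984, -0.061]
t 6.6 p [-0.089  0.335  0.598] q [ 1.64 -0.4   1.34 -0.03  2.33  0.38] tilt [ 0.03  -0.128] yyaw 1.23 F [ 0.4 -0.4  0.3] Mtool [-0.035  0.042  0.053] w 1.003 gf 0.0
```

```bash
python3 -m crank '[{"x":0,"y":0,"z":-5,"turn":0},{"x":0,"y":0,"z":-5,"turn":0},{"x":0,"y":0,"z":-5,"turn":0},{"x":0,"y":0,"z":-5,"turn":0},{"x":0,"y":0,"z":-5,"turn":0}]'>/dev/null; python3 pl.py;  python3 -m crank '[{"x":0,"y":-2,"z":-5,"turn":0},{"x":0,"y":-2,"z":-5,"turn":0},{"x":0,"y":-2,"z":-5,"turn":0},{"x":0,"y":-2,"z":-5,"turn":0},{"x":0,"y":-2,"z":-5,"turn":0}]'>/dev/null; python3 pl.py
```

```text
t 7.1 p [-0.094  0.373  0.8  ] q [ 1.64 -0.04  0.64 -0.05  2.62  0.37] tilt [ 0.028 -0.069] yyaw 1.229 F [-0.3 -1.7 -0.3] Mtool [-0.03   0.018 -0.047] w 1.0 gf 0.0
t 7.6 p [-0.131  0.306  0.866] q [ 1.78 -0.1   0.51 -0.07  2.62  0.49] tilt [0.011 0.109] yyaw 1.231 F [-0.   0.5 -0. ] Mtool [ 0.073 -0.029  0.035] w 1.002 gf 0.0
```

```bash
python3 pl.py 3.0 30 .05,.34,.65 .24,.22,.6 .32,0,.58 .24,-.22,.6 .04,-.34,.68
```

```text
t 7.6 p [-0.131  0.306  0.866] q [ 1.78 -0.1   0.51 -0.07  2.62  0.49] tilt [0.011 0.109] yyaw 1.231 F [-0.   0.5 -0. ] Mtool [ 0.073 -0.029  0.035] w 1.002 gf 0.0
{"x":-2.4,"y":1,"z":3.2,"turn":0.1},{"x":-2.3,"y":1.2,"z":3.2,"turn":0.1},{"x":-2.1,"y":1.5,"z":3.2,"turn":0.1},{"x":-2,"y":1.6,"z":3.1,"turn":0.1},{"x":-1.8,"y":1.9,"z":3.2,"turn":0.1},
{"x":-1.6,"y":2,"z":3.2,"turn":0.1},{"x":-1.6,"y":2.1,"z":3,"turn":0.1},{"x":-3.6,"y":1.8,"z":0.7,"turn":0.1},{"x":-3.4,"y":2.1,"z":0.7,"turn":0.1},{"x":-3.2,"y":2.5,"z":0.7,"turn":0.1},
{"x":-3,"y":2.8,"z":0.6,"turn":0.1},{"x":-2.6,"y":3,"z":0.7,"turn":0.1},{"x":-3.1,"y":2.4,"z":0.4,"turn":0.1},{"x":-3.8,"y":1.6,"z":-0.1,"turn":0.1},{"x":-3.5,"y":2.1,"z":-0,"turn":0.1},
{"x":-3.4,"y":2.3,"z":-0.1,"turn":0.1},{"x":-3.1,"y":2.7,"z":-0,"turn":0.1},{"x":-2.8,"y":3,"z":-0.1,"turn":0.1},{"x":-3.5,"y":1.5,"z":-0.6,"turn":0.1},{"x":-3.9,"y":1.2,"z":-0.8,"turn":0.1},
{"x":-3.7,"y":1.6,"z":-0.8,"turn":0.1},{"x":-3.5,"y":2,"z":-0.7,"turn":0.1},{"x":-3.2,"y":2.3,"z":-0.8,"turn":0.1},{"x":-3.1,"y":2.7,"z":-0.8,"turn":0.1},{"x":-3.8,"y":0.3,"z":-1.6,"turn":0.1},
{"x":-3.7,"y":0.8,"z":-1.6,"turn":0.1},{"x":-3.6,"y":1.1,"z":-1.5,"turn":0.1},{"x":-3.4,"y":1.5,"z":-1.6,"turn":0.1},{"x":-3.4,"y":1.9,"z":-1.6,"turn":0.1},{"x":-3.1,"y":2.1,"z":-1.6,"turn":0.1},
```

```bash
python3 -m crank '[{"x":-2.4,"y":1,"z":3.2,"turn":0.1},{"x":-2.3,"y":1.2,"z":3.2,"turn":0.1},{"x":-2.1,"y":1.5,"z":3.2,"turn":0.1},{"x":-2,"y":1.6,"z":3.1,"turn":0.1},{"x":-1.8,"y":1.9,"z":3.2,"turn":0.1}]' >/dev/null
python3 -m crank '[{"x":-1.6,"y":2,"z":3.2,"turn":0.1},{"x":-1.6,"y":2.1,"z":3,"turn":0.1},{"x":-3.6,"y":1.8,"z":0.7,"turn":0.1},{"x":-3.4,"y":2.1,"z":0.7,"turn":0.1},{"x":-3.2,"y":2.5,"z":0.7,"turn":0.1}]' >/dev/null
python3 -m crank '[{"x":-3,"y":2.8,"z":0.6,"turn":0.1},{"x":-2.6,"y":3,"z":0.7,"turn":0.1},{"x":-3.1,"y":2.4,"z":0.4,"turn":0.1},{"x":-3.8,"y":1.6,"z":-0.1,"turn":0.1},{"x":-3.5,"y":2.1,"z":0,"turn":0.1}]' >/dev/null; python3 pl.py
python3 -m crank '[{"x":-3.4,"y":2.3,"z":-0.1,"turn":0.1},{"x":-3.1,"y":2.7,"z":0,"turn":0.1},{"x":-2.8,"y":3,"z":-0.1,"turn":0.1},{"x":-3.5,"y":1.5,"z":-0.6,"turn":0.1},{"x":-3.9,"y":1.2,"z":-0.8,"turn":0.1}]' >/dev/null
python3 -m crank '[{"x":-3.7,"y":1.6,"z":-0.8,"turn":0.1},{"x":-3.5,"y":2,"z":-0.7,"turn":0.1},{"x":-3.2,"y":2.3,"z":-0.8,"turn":0.1},{"x":-3.1,"y":2.7,"z":-0.8,"turn":0.1},{"x":-3.8,"y":0.3,"z":-1.6,"turn":0.1}]' >/dev/null
python3 -m crank '[{"x":-3.7,"y":0.8,"z":-1.6,"turn":0.1},{"x":-3.6,"y":1.1,"z":-1.5,"turn":0.1},{"x":-3.4,"y":1.5,"z":-1.6,"turn":0.1},{"x":-3.4,"y":1.9,"z":-1.6,"turn":0.1},{"x":-3.1,"y":2.1,"z":-1.6,"turn":0.1}]' >/dev/null; python3 pl.py
python3 -m crank '[{"x":0,"y":0,"z":-4,"turn":0},{"x":0,"y":0,"z":-4,"turn":0},{"x":0,"y":0,"z":-3,"turn":0}]' >/dev/null; python3 pl.py
```

```text
t 9.1 p [0.275 0.125 0.591] q [ 0.06 -0.63  1.49  0.13  2.25  0.42] tilt [0.015 0.104] yyaw -0.27 F [-0.1  0.6  0.1] Mtool [-0.025 -0.072 -0.031] w 1.001 gf 0.0
t 10.6 p [ 0.039 -0.338  0.684] q [-1.68 -0.33  1.13  0.    2.45  0.1 ] tilt [0.012 0.1  ] yyaw -1.773 F [ 0.9 -0.7 -0.8] Mtool [-0.064  0.011 -0.002] w 1.002 gf 0.0
t 10.9 p [ 0.039 -0.35   0.789] q [-1.67 -0.13  0.74  0.    2.62  0.1 ] tilt [0.011 0.091] yyaw -1.769 F [ 0.7 14.5  1.3] Mtool [ 0.625 -0.075 -0.067] w 1.0 gf 0.0
```

```bash
python3 -m crank '[{"x":0,"y":-2,"z":-5,"turn":0},{"x":0,"y":-2,"z":-5,"turn":0}]' >/dev/null; python3 pl.py;python3 -m crank '[{"x":0,"y":-2,"z":-4,"turn":0}]' >/dev/null; python3 pl.py
```

```text
t 11.1 p [ 0.046 -0.336  0.817] q [-1.66 -0.14  0.68  0.    2.62  0.12] tilt [0.003 0.018] yyaw -1.768 F [ 0.8 -1.2  1. ] Mtool [-0.015 -0.02   0.04 ] w 1.0 gf 0.0
t 11.2 p [ 0.051 -0.322  0.829] q [-1.64 -0.16  0.66  0.    2.62  0.13] tilt [-0.    -0.016] yyaw -1.768 F [-0.1 -0.1  0.5] Mtool [-0.019 -0.041 -0.014] w 0.999 gf 0.0
```

```bash
python3 pl.py 0 18 .25,-.3,.55 .471,-.181,.20
```

```text
t 11.2 p [ 0.051 -0.322  0.829] q [-1.64 -0.16  0.66  0.    2.62  0.13] tilt [-0.    -0.016] yyaw -1.768 F [-0.1 -0.1  0.5] Mtool [-0.019 -0.041 -0.014] w 0.999 gf 0.0
{"x":2.4,"y":-0.8,"z":3.5,"turn":0},{"x":2.4,"y":-0.8,"z":3.5,"turn":0},{"x":2.3,"y":-0.9,"z":3.5,"turn":0},{"x":2.4,"y":-0.8,"z":3.4,"turn":0},{"x":2.4,"y":-0.8,"z":3.5,"turn":0},
{"x":2.4,"y":-0.8,"z":3.5,"turn":0},{"x":2.4,"y":-0.8,"z":3.5,"turn":0},{"x":2.3,"y":-0.9,"z":3.5,"turn":0},{"x":1.9,"y":-1.6,"z":3.5,"turn":0},{"x":2,"y":-1.7,"z":3.4,"turn":0},
{"x":1.9,"y":-1.6,"z":3.5,"turn":0},{"x":1.9,"y":-1.7,"z":3.5,"turn":0},{"x":1.9,"y":-1.6,"z":3.5,"turn":0},{"x":1.9,"y":-1.7,"z":3.4,"turn":0},{"x":2,"y":-1.6,"z":3.5,"turn":0},
{"x":1.9,"y":-1.7,"z":3.5,"turn":0},{"x":1.9,"y":-1.6,"z":3.5,"turn":0},{"x":1.9,"y":-1.7,"z":3.4,"turn":0},
```

```bash

python3 -m crank '[{"x":2.4,"y":-0.8,"z":3.5,"turn":0},{"x":2.4,"y":-0.8,"z":3.5,"turn":0},{"x":2.3,"y":-0.9,"z":3.5,"turn":0},{"x":2.4,"y":-0.8,"z":3.4,"turn":0},{"x":2.4,"y":-0.8,"z":3.5,"turn":0}]' >/dev/null
python3 -m crank '[{"x":2.4,"y":-0.8,"z":3.5,"turn":0},{"x":2.4,"y":-0.8,"z":3.5,"turn":0},{"x":2.3,"y":-0.9,"z":3.5,"turn":0},{"x":1.9,"y":-1.6,"z":3.5,"turn":0},{"x":2,"y":-1.7,"z":3.4,"turn":0}]' >/dev/null
python3 -m crank '[{"x":1.9,"y":-1.6,"z":3.5,"turn":0},{"x":1.9,"y":-1.7,"z":3.5,"turn":0},{"x":1.9,"y":-1.6,"z":3.5,"turn":0},{"x":1.9,"y":-1.7,"z":3.4,"turn":0},{"x":2,"y":-1.6,"z":3.5,"turn":0}]' >/dev/null
python3 -m crank '[{"x":1.9,"y":-1.7,"z":3.5,"turn":0},{"x":1.9,"y":-1.6,"z":3.5,"turn":0},{"x":1.9,"y":-1.7,"z":3.4,"turn":0},{"x":0,"y":0,"z":0,"turn":0}]' >/dev/null
cat > look.py <<'E'
import sys
from h import *
cm=manip.camera_model("wrist");im,d=manip.grab_frame("wrist");P=cloud(d,cm)
cv2.imwrite(f"pics/{sys.argv[1]}.png",im[:,:,::-1])
m=((P[...,2]>.047)&(P[...,2]<.065)&(d>0)).astype(np.uint8)
k,l,s,c=cv2.connectedComponentsWithStats(m)
for i in range(1,k):
    if s[i,4]>3000: print(c[i].round(),rect(P,l==i))
E
python3 look.py w1; python3 pl.py 0 4 .471,-.181,.015
```

```text
[334. 160.] (array([ 469.8, -182. ]), array([ 53.4, 168.7]), -0.197, 9364, np.float64(0.0542))
[161. 186.] (array([477.7, -11.4]), array([ 53.8, 169.4]), -0.221, 9189, np.float64(0.0543))
t 13.15 p [ 0.47  -0.177  0.197] q [-0.5  -0.25  1.89 -0.01  1.5   1.26] tilt [-0.004 -0.01 ] yyaw -1.765 F [-0.2  0.4  0.3] Mtool [ 0.041 -0.018  0.016] w 1.0 gf 0.0
{"x":0.1,"y":0,"z":4.6,"turn":0},{"x":0,"y":0.1,"z":4.5,"turn":0},{"x":0.1,"y":-0,"z":4.6,"turn":0},{"x":0,"y":0,"z":4.5,"turn":0},
```

View pics/w1.png

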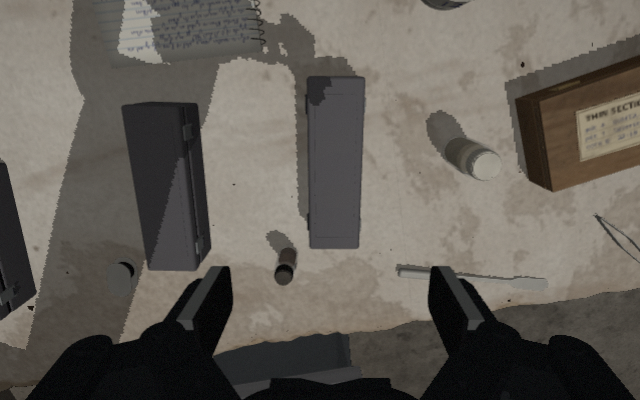

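The wrist view puts case C at (334,160). The short vial at (285,268) and the tall vial at (475,160) are both clear of the fingers, so I'll descend and grip.

```bash

python3 -m crank '[{"x":0.1,"y":0.3,"z":4.6,"turn":0},{"x":0,"y":0.2,"z":4.6,"turn":0},{"x":0,"y":0,"z":4.6,"turn":0},{"x":0,"y":0,"z":3.4,"turn":0},{"x":0,"y":0,"z":1,"turn":0}]' >/dev/null; python3 pl.py
python3 -m crank '[{"x":0,"y":0,"z":0,"turn":0},{"x":0,"y":0,"z":0,"turn":0},{"x":0,"y":0,"z":0,"turn":0},{"x":0,"y":0,"z":0,"turn":0}]' 0 >/dev/null; python3 pl.py
```

```text
t 13.65 p [ 0.469 -0.186  0.016] q [-0.52 -0.05  2.03 -0.01  1.16  1.25] tilt [-0.003 -0.011] yyaw -1.769 F [-1.   0.3 -0.9] Mtool [ 0.019 -0.012 -0.032] w 0.999 gf 0.0
t 14.05 p [ 0.472 -0.188  0.02 ] q [-0.52 -0.06  2.03 -0.01  1.16  1.25] tilt [ 0.004 -0.014] yyaw -1.768 F [0.  0.6 0.1] Mtool [ 0.011 -0.055 -0.002] w 0.328 gf 0.0
```

```bash

python3 -m crank '[{"x":0,"y":0,"z":0,"turn":0},{"x":0,"y":0,"z":0,"turn":0}]' >/dev/null; python3 pl.py; python3 look.py w2
```

```text
t 14.25 p [ 0.471 -0.187  0.018] q [-0.52 -0.06  2.03 -0.01  1.16  1.25] tilt [ 0.001 -0.013] yyaw -1.768 F [-0.1 -0.1  0.3] Mtool [ 0.007 -0.034  0.021] w 0.005 gf 0.0
[318. 178.] (array([ 498.6, -188.3]), array([ 53.5, 110.6]), -0.202, 22642, np.float64(0.0541))
[ 22. 319.] (array([483.1, -24.9]), array([ 31.7, 135.7]), -0.227, 8224, np.float64(0.0537))
```

View pics/w2.png

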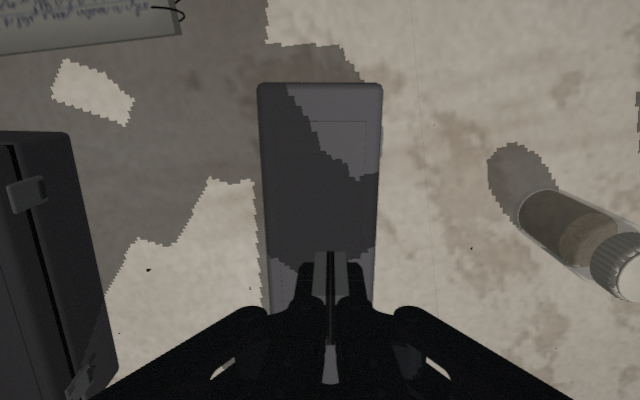

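```bash
python3 - <<'E'
from h import *
cm=manip.camera_model("wrist");im,d=manip.grab_frame("wrist");P=cloud(d,cm)
for u,v in [(330,230),(322,258),(330,258),(340,258),(322,275),(331,290),(340,275),(330,350),(270,320),(300,300)]: print((u,v),d[v,u].round(3),P[v,u].round(3))
print(np.linalg.inv(cm["world_to_cam"])[:3,3], manip.state()['tool_pos'])
E
```

```text
(330, 230) 0.157 [ 0.489 -0.191  0.054]
(322, 258) 0.148 [ 0.482 -0.186  0.066]
(330, 258) 0.149 [ 0.482 -0.189  0.066]
(340, 258) 0.148 [ 0.481 -0.193  0.067]
(322, 275) 0.136 [ 0.482 -0.186  0.08 ]
(331, 290) 0.125 [ 0.482 -0.189  0.09 ]
(340, 275) 0.136 [ 0.481 -0.193  0.079]
(330, 350) 0.179 [ 0.423 -0.177  0.054]
(270, 320) 0.116 [ 0.482 -0.168  0.101]
(300, 300) 0.116 [ 0.486 -0.179  0.1  ]
[ 0.55263376 -0.20152311  0.1984199 ] [ 0.47048217 -0.186988    0.01782885]
```

Fingertips measure about z 0.06 while the TCP reads 0.018. They closed above the lid, so the real tip is about 4 cm higher than the reading. I'll open, go 4 cm lower and shift 4 mm sideways.

```bash

python3 -m crank '[{"x":0,"y":-0.2,"z":0,"turn":0},{"x":0,"y":-0.2,"z":0,"turn":0},{"x":0,"y":0,"z":0,"turn":0},{"x":0,"y":0,"z":0,"turn":0},{"x":0,"y":0,"z":0,"turn":0}]' 100 >/dev/null; python3 pl.py
python3 -m crank '[{"x":0,"y":0,"z":1,"turn":0},{"x":0,"y":0,"z":1,"turn":0}]' >/dev/null; python3 pl.py
python3 - <<'E'
from h import *
cm=manip.camera_model("wrist");im,d=manip.grab_frame("wrist");P=cloud(d,cm);cv2.imwrite("pics/w3.png",im[:,:,::-1])
E
```

```text
t 14.85 p [ 0.471 -0.183  0.018] q [-0.51 -0.06  2.03 -0.01  1.16  1.26] tilt [ 0.    -0.012] yyaw -1.768 F [ 0.  -0.7  0.1] Mtool [ 0.023 -0.012 -0.025] w 0.845 gf 0.0
t 15.05 p [ 0.471 -0.183 -0.003] q [-0.51 -0.02  2.04 -0.01  1.12  1.26] tilt [ 0.001 -0.012] yyaw -1.768 F [ 0.5  0.2 -0.2] Mtool [-0.033 -0.005  0.024] w 1.001 gf 0.0
```

View pics/w3.png

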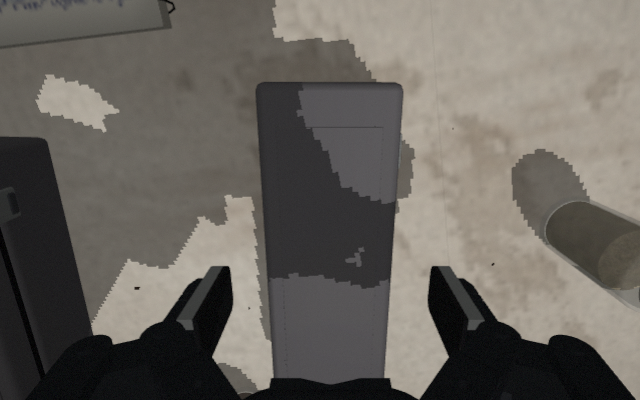

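The pads straddle the case, with inner edges at u 230 and 430 and the case spanning 268–391, so it's centred. I'll go down another 2.7 cm and close.

```bash

python3 -m crank '[{"x":0,"y":0,"z":1,"turn":0},{"x":0,"y":0,"z":1,"turn":0},{"x":0,"y":0,"z":0.7,"turn":0}]' >/dev/null; python3 pl.py
python3 -m crank '[{"x":0,"y":0,"z":0,"turn":0},{"x":0,"y":0,"z":0,"turn":0},{"x":0,"y":0,"z":0,"turn":0},{"x":0,"y":0,"z":0,"turn":0}]' 0 >/dev/null; python3 pl.py
```

```text
t 15.4 p [ 0.471 -0.183 -0.031] q [-0.51  0.02  2.05 -0.01  1.06  1.26] tilt [-0.001 -0.011] yyaw -1.768 F [ 0.4  0.7 -0.8] Mtool [0.089 0.028 0.012] w 0.999 gf 0.0
t 15.8 p [ 0.472 -0.184 -0.029] q [-0.51  0.02  2.05 -0.01  1.06  1.26] tilt [ 0.001 -0.013] yyaw -1.768 F [ 1.3  0.1 -0.4] Mtool [ 0.032 -0.074  0.004] w 0.601 gf 64.2
```

Case C is gripped (51 mm, 64 N). I'll lift it and carry it to the tilt station.

```bash

python3 -m crank '[{"x":0,"y":0,"z":-2,"turn":0},{"x":0,"y":0,"z":-4,"turn":0},{"x":0,"y":0,"z":-5,"turn":0},{"x":0,"y":0,"z":-5,"turn":0},{"x":0,"y":0,"z":-4,"turn":0}]' >/dev/null; python3 pl.py 0 18 .3,-.26,.45 .05,-.35,.78
```

```text
t 16.3 p [ 0.471 -0.181  0.173] q [-0.51 -0.23  1.91 -0.01  1.45  1.26] tilt [ 0.002 -0.013] yyaw -1.768 F [ 0.9 -0.3 -2.8] Mtool [0.03  0.039 0.023] w 0.604 gf 63.9
{"x":-1.9,"y":1.4,"z":-3.5,"turn":0},{"x":-1.9,"y":1.5,"z":-3.4,"turn":0},{"x":-1.9,"y":1.4,"z":-3.5,"turn":0},{"x":-1.9,"y":1.5,"z":-3.5,"turn":0},{"x":-1.9,"y":1.4,"z":-3.5,"turn":0},
{"x":-1.9,"y":1.4,"z":-3.4,"turn":0},{"x":-1.9,"y":1.5,"z":-3.5,"turn":0},{"x":-1.9,"y":1.4,"z":-3.5,"turn":0},{"x":-2.3,"y":1.4,"z":-3.2,"turn":0},{"x":-2.2,"y":1.4,"z":-3.3,"turn":0},
{"x":-2.3,"y":1.4,"z":-3.3,"turn":0},{"x":-2.2,"y":1.4,"z":-3.3,"turn":0},{"x":-2.3,"y":1.4,"z":-3.2,"turn":0},{"x":-2.2,"y":1.5,"z":-3.3,"turn":0},{"x":-2.3,"y":1.4,"z":-3.3,"turn":0},
{"x":-2.2,"y":1.4,"z":-3.3,"turn":0},{"x":-2.3,"y":1.4,"z":-3.2,"turn":0},{"x":-2.2,"y":1.4,"z":-3.3,"turn":0},
```

```bash
R='[{"x":0,"y":0,"z":0,"turn":0}]'
for i in 1 2 3 4 5; do python3 -m crank '[{"x":0,"y":0,"z":0,"turn":0}]' >/dev/null; python3 -c "
from pl import *
s=manip.state();m=R_(s).as_matrix();print(s['contact_force'].round(2),(m.T@s['ft_torque']).round(3))"; done
```

```text
[ 1.2  -0.08 -1.43] [ 0.018  0.042 -0.015]
[-0.2  -0.   -4.26] [ 0.049 -0.002  0.006]
[ 0.36  0.19 -4.06] [-0.02   0.023  0.015]
[ 0.33  0.88 -3.8 ] [ 0.012  0.036 -0.067]
[ 0.43 -0.5  -2.76] [ 0.013  0.016 -0.007]
```

```bash
cat > rd.py <<'E'
from pl import *
s=manip.state();m=R_(s).as_matrix();print(round(s['time'],1),s['contact_force'][2].round(2),(m.T@s['ft_torque']).round(3)[:2])
E
python3 -m crank '[{"x":5,"y":0,"z":0,"turn":0},{"x":5,"y":0,"z":0,"turn":0},{"x":0,"y":0,"z":0,"turn":0},{"x":0,"y":0,"z":0,"turn":0}]' >/dev/null; python3 rd.py
for i in 1 2 3 4; do python3 -m crank '[{"x":0,"y":0,"z":0,"turn":0}]' >/dev/null; python3 rd.py; done
python3 -m crank '[{"x":-5,"y":0,"z":0,"turn":0},{"x":-5,"y":0,"z":0,"turn":0},{"x":0,"y":0,"z":0,"turn":0},{"x":0,"y":0,"z":0,"turn":0}]' >/dev/null; python3 rd.py
for i in 1 2 3 4; do python3 -m crank '[{"x":0,"y":0,"z":0,"turn":0}]' >/dev/null; python3 rd.py; done; python3 pl.py
```

```text
17.2 -3.45 [0.018 0.065]
17.3 -3.81 [0.018 0.021]
17.4 -3.53 [ 0.047 -0.028]
17.5 -3.07 [0.043 0.012]
17.6 -2.8 [ 0.009 -0.005]
18.0 -2.4 [0.026 0.073]
18.1 -2.68 [0.019 0.047]
18.2 -2.72 [-0.074 -0.004]
18.3 -2.67 [0.028 0.02 ]
18.4 -2.46 [ 0.088 -0.07 ]
t 18.4 p [ 0.472 -0.181  0.171] q [-0.51 -0.23  1.91 -0.01  1.45  1.26] tilt [ 0.    -0.012] yyaw -1.768 F [-0.4 -0.1 -2.5] Mtool [ 0.088 -0.07  -0.035] w 0.602 gf 63.7
```

Case C weighs about 3.06 ± 0.2 N. With a ball it would be at least 3.9 N, and its load doesn't shift, so it's empty. I'll set it back.

```bash

python3 -m crank '[{"x":0,"y":0.1,"z":5,"turn":0},{"x":0,"y":0.1,"z":5,"turn":0},{"x":0,"y":0,"z":5,"turn":0},{"x":0,"y":0,"z":3.5,"turn":0},{"x":0,"y":0,"z":1.4,"turn":0}]' >/dev/null; python3 pl.py
python3 -m crank '[{"x":0,"y":0,"z":0.1,"turn":0},{"x":0,"y":0,"z":0,"turn":0},{"x":0,"y":0,"z":0,"turn":0},{"x":0,"y":0,"z":0,"turn":0},{"x":0,"y":0,"z":0,"turn":0}]' 100 >/dev/null; python3 pl.py 0 9 .471,-.183,.17 .478,-.011,.17
```

```text
t 18.9 p [ 0.467 -0.183 -0.029] q [-0.52  0.02  2.05 -0.01  1.08  1.26] tilt [-0.013 -0.005] yyaw -1.768 F [-44.6  23.   81.8] Mtool [ 2.498 -6.445 -0.048] w 0.606 gf 72.4
t 19.4 p [ 0.471 -0.186 -0.029] q [-0.52  0.02  2.05 -0.01  1.06  1.26] tilt [ 0.001 -0.013] yyaw -1.768 F [-0.6  0.1 -0.3] Mtool [ 0.    -0.025 -0.008] w 1.003 gf 0.0
{"x":-0,"y":-0,"z":-4.1,"turn":0},{"x":-0,"y":-0,"z":-4.1,"turn":0},{"x":-0,"y":-0,"z":-4.2,"turn":0},{"x":-0,"y":-0,"z":-4.1,"turn":0},{"x":-0.1,"y":-0.8,"z":-3.4,"turn":0},
{"x":-0.7,"y":-4,"z":-0,"turn":0},{"x":-0.6,"y":-4.1,"z":-0.1,"turn":0},{"x":-0.7,"y":-4.1,"z":-0,"turn":0},{"x":-0.6,"y":-4,"z":-0.1,"turn":0},
```

That touchdown was too hard (about 96 N), so I'll go slower next time. Now on to case B.

```bash

python3 -m crank '[{"x":0,"y":0,"z":-4,"turn":0},{"x":0,"y":0,"z":-4.5,"turn":0},{"x":0,"y":-2,"z":-3.5,"turn":0.024},{"x":-0.6,"y":-4.5,"z":0,"turn":0},{"x":-0.7,"y":-4.8,"z":0,"turn":0}]' >/dev/null;python3 -m crank '[{"x":-0.7,"y":-4.5,"z":0,"turn":0},{"x":0,"y":-1,"z":0,"turn":0},{"x":0,"y":0,"z":0,"turn":0}]' >/dev/null; python3 pl.py 0 5 .478,-.012,-.029
```

```text
t 20.2 p [ 0.488 -0.015  0.089] q [-0.17 -0.19  2.03 -0.01  1.31  1.62] tilt [ 0.001 -0.013] yyaw -1.789 F [ 0.2 -0.9 -0.2] Mtool [ 0.023 -0.014 -0.033] w 1.001 gf 0.0
{"x":-0.2,"y":-0,"z":2.4,"turn":0},{"x":-0.2,"y":-0.1,"z":2.3,"turn":0},{"x":-0.2,"y":-0,"z":2.4,"turn":0},{"x":-0.2,"y":-0,"z":2.3,"turn":0},{"x":-0.3,"y":-0.1,"z":2.4,"turn":0},
```

```bash
python3 look.py w4
```

```text
[583. 173.] (array([ 465.6, -182.6]), array([ 53.4, 170.3]), -0.197, 19775, np.float64(0.0541))
[326. 208.] (array([477.7, -11. ]), array([ 53.4, 169.9]), -0.224, 17789, np.float64(0.0542))
[ 32. 293.] (array([459.9, 215.6]), array([ 52.1, 171.5]), -0.333, 10843, np.float64(0.0544))
```

Case C is back within 4 mm of its start and flat. Descending on B.

```bash

python3 -m crank '[{"x":-0.5,"y":-0.2,"z":3,"turn":0},{"x":-0.5,"y":-0.2,"z":4,"turn":0},{"x":0,"y":0,"z":3,"turn":0},{"x":0,"y":0,"z":1.7,"turn":0}]' >/dev/null; python3 pl.py
python3 -m crank '[{"x":0,"y":0,"z":0,"turn":0},{"x":0,"y":0,"z":0,"turn":0},{"x":0,"y":0,"z":0,"turn":0},{"x":0,"y":0,"z":0,"turn":0}]' 0 >/dev/null; python3 pl.py
python3 -m crank '[{"x":0,"y":0,"z":-2,"turn":0},{"x":0,"y":0,"z":-4,"turn":0},{"x":0,"y":0,"z":-5,"turn":0},{"x":0,"y":0,"z":-5,"turn":0},{"x":0,"y":0,"z":0,"turn":0}]' >/dev/null; python3 pl.py
for i in 1 2 3 4; do python3 -m crank '[{"x":0,"y":0,"z":0,"turn":0}]' >/dev/null; python3 rd.py; done
```

```text
t 20.65 p [ 0.477 -0.013 -0.031] q [-0.17 -0.04  2.11 -0.01  1.07  1.63] tilt [-0.004 -0.012] yyaw -1.795 F [-0.   0.8 -0.3] Mtool [-0.005  0.007  0.019] w 1.003 gf 0.0
t 21.05 p [ 0.48  -0.012 -0.027] q [-0.17 -0.04  2.11 -0.01  1.07  1.63] tilt [ 0.003 -0.013] yyaw -1.793 F [ 1.  -0.9  2. ] Mtool [-0.033  0.103  0.006] w 0.601 gf 64.0
t 21.55 p [ 0.485 -0.01   0.141] q [-0.17 -0.27  2.   -0.01  1.39  1.63] tilt [ 0.017 -0.015] yyaw -1.792 F [-0.3 -0.2 -0.8] Mtool [0.004 0.008 0.006] w 0.607 gf 64.0
21.6 -3.74 [ 0.008 -0.061]
21.8 -2.36 [ 0.014 -0.005]
21.9 -1.65 [ 0.024 -0.057]
21.9 -2.88 [0.004 0.068]
```

```bash

python3 -m crank '[{"x":5,"y":0,"z":0,"turn":0},{"x":5,"y":0,"z":0,"turn":0},{"x":0,"y":0,"z":0,"turn":0},{"x":0,"y":0,"z":0,"turn":0}]' >/dev/null; python3 rd.py
for i in 1 2 3; do python3 -m crank '[{"x":0,"y":0,"z":0,"turn":0}]' >/dev/null; python3 rd.py; done
python3 -m crank '[{"x":-5,"y":0,"z":0,"turn":0},{"x":-5,"y":0,"z":0,"turn":0},{"x":0,"y":0,"z":0,"turn":0},{"x":0,"y":0,"z":0,"turn":0}]' >/dev/null; python3 rd.py
for i in 1 2 3; do python3 -m crank '[{"x":0,"y":0,"z":0,"turn":0}]' >/dev/null; python3 rd.py; done; python3 pl.py
```

```text
22.4 -2.47 [ 0.013 -0.025]
22.4 -2.01 [ 0.064 -0.022]
22.6 -2.1 [0.027 0.009]
22.6 -2.07 [-0.018 -0.031]
23.1 -1.36 [0.009 0.023]
23.1 -2.16 [-0.024  0.016]
23.2 -1.99 [-0.036  0.009]
23.4 -1.57 [-0.052  0.012]
t 23.35 p [ 0.48  -0.009  0.132] q [-0.17 -0.26  2.01 -0.01  1.39  1.63] tilt [ 0.001 -0.012] yyaw -1.793 F [ 0.1  0.7 -1.6] Mtool [-0.052  0.012 -0.008] w 0.602 gf 63.8
```

B weighs about 0.21 kg and shows no shift, so it's empty too. The ball should be in A. I'll set B back gently.

```bash

python3 -m crank '[{"x":0,"y":0.1,"z":5,"turn":0},{"x":0,"y":0.1,"z":5,"turn":0},{"x":-0.1,"y":0,"z":4,"turn":0},{"x":0,"y":0,"z":1,"turn":0},{"x":0,"y":0,"z":0.4,"turn":0}]' >/dev/null; python3 pl.py
python3 -m crank '[{"x":0,"y":0,"z":0.2,"turn":0}]' >/dev/null; python3 pl.py
```

```text
t 23.85 p [ 0.477 -0.013 -0.023] q [-0.17 -0.05  2.11 -0.01  1.08  1.62] tilt [-0.002 -0.012] yyaw -1.792 F [ 0.8 -0.4 -1.1] Mtool [0.033 0.028 0.02 ] w 0.603 gf 63.5
t 23.95 p [ 0.48  -0.013 -0.023] q [-0.17 -0.05  2.11 -0.01  1.08  1.62] tilt [ 0.003 -0.013] yyaw -1.792 F [ 0.1  0.  -2.3] Mtool [0.016 0.056 0.044] w 0.604 gf 63.6
```

```bash

python3 -m crank '[{"x":0,"y":0,"z":0.2,"turn":0},{"x":0,"y":0,"z":0,"turn":0}]' >/dev/null; python3 pl.py
python3 -m crank '[{"x":0,"y":0,"z":0,"turn":0},{"x":0,"y":0,"z":0,"turn":0},{"x":0,"y":0,"z":0,"turn":0},{"x":0,"y":0,"z":0,"turn":0},{"x":0,"y":0,"z":0,"turn":0}]' 100 >/dev/null
python3 -m crank '[{"x":0,"y":0,"z":-4,"turn":0},{"x":0,"y":0,"z":-4.5,"turn":0},{"x":0,"y":0,"z":-4.5,"turn":0}]' >/dev/null;python3 pl.py .052 6 .461,.215,.11
```

```text
t 24.15 p [ 0.479 -0.013 -0.025] q [-0.17 -0.05  2.11 -0.01  1.08  1.62] tilt [ 0.004 -0.013] yyaw -1.792 F [-0.5 -0.1 -1.7] Mtool [ 0.001 -0.009  0.045] w 0.603 gf 63.6
t 24.95 p [ 0.477 -0.011  0.104] q [-0.17 -0.24  2.04 -0.01  1.34  1.62] tilt [-0.001 -0.012] yyaw -1.792 F [ 1.  -0.2 -0. ] Mtool [ 0.028  0.016 -0.05 ] w 1.0 gf 0.0
{"x":-1.1,"y":-3.6,"z":-0.1,"turn":0.009},{"x":-1.1,"y":-3.6,"z":-0.2,"turn":0.009},{"x":-1.1,"y":-3.6,"z":-0.1,"turn":0.009},{"x":-1.2,"y":-3.6,"z":-0.1,"turn":0.009},{"x":-1.2,"y":-3.6,"z":-0.2,"turn":0.009},
{"x":-1.3,"y":-3.5,"z":-0.1,"turn":0.009},
```

```bash

python3 -m crank '[{"x":-1.1,"y":-3.6,"z":0,"turn":0.01},{"x":-1.1,"y":-3.6,"z":0,"turn":0.01},{"x":-1.1,"y":-3.6,"z":0,"turn":0.01},{"x":-1.2,"y":-3.6,"z":0,"turn":0.01},{"x":-1.2,"y":-3.6,"z":0,"turn":0.01}]' >/dev/null
python3 -m crank '[{"x":-1.3,"y":-3.5,"z":0,"turn":0},{"x":0,"y":0,"z":0,"turn":0}]' >/dev/null; python3 pl.py; python3 look.py w5
```

```text
t 25.65 p [0.461 0.218 0.101] q [ 0.3  -0.15  1.96 -0.01  1.33  2.14] tilt [-0.    -0.011] yyaw -1.837 F [-0.2 -0.5  0.6] Mtool [-0.001 -0.006 -0.039] w 1.0 gf 0.0
[625. 149.] (array([461.6,  16.5]), array([ 26.5, 134.2]), -0.029, 4481, np.float64(0.0533))
[329. 190.] (array([460. , 217.9]), array([ 53.4, 169.4]), -0.272, 16818, np.float64(0.0542))
[ 67. 220.] (array([499.7, 390.2]), array([89.6, 91. ]), -0.528, 12240, np.float64(0.064))
```

```bash

python3 -m crank '[{"x":-0.1,"y":0,"z":4,"turn":0.007},{"x":0,"y":0,"z":4,"turn":0},{"x":0,"y":0,"z":3.3,"turn":0},{"x":0,"y":0,"z":1.7,"turn":0}]' >/dev/null; python3 pl.py
python3 -m crank '[{"x":0,"y":0,"z":0,"turn":0},{"x":0,"y":0,"z":0,"turn":0},{"x":0,"y":0,"z":0,"turn":0},{"x":0,"y":0,"z":0,"turn":0}]' 0 >/dev/null; python3 pl.py
python3 -m crank '[{"x":0,"y":0,"z":-2,"turn":0},{"x":0,"y":0,"z":-4,"turn":0},{"x":0,"y":0,"z":-5,"turn":0},{"x":0,"y":0,"z":-5,"turn":0},{"x":0,"y":0,"z":0,"turn":0}]' >/dev/null
for i in 1 2 3 4; do python3 -m crank '[{"x":0,"y":0,"z":0,"turn":0}]' >/dev/null; python3 rd.py; done
python3 pl.py 0 27 .38,.1,.35 .3,-.18,.5 .07,-.35,.76
```

```text
t 26.1 p [ 0.459  0.211 -0.033] q [ 0.29  0.04  2.04 -0.01  1.07  2.15] tilt [-0.005 -0.014] yyaw -1.85 F [-0.2 -1.3  0.6] Mtool [-0.021  0.003  0.006] w 0.997 gf 0.0
t 26.5 p [ 0.463  0.214 -0.027] q [ 0.29  0.03  2.03 -0.01  1.07  2.15] tilt [ 0.004 -0.011] yyaw -1.85 F [1.7 0.3 1.1] Mtool [ 0.309 -0.087  0.044] w 0.602 gf 64.5
27.1 -5.97 [ 0.024 -0.049]
27.2 -5.7 [ 0.001 -0.044]
27.3 -4.91 [-0.055  0.024]
27.4 -5.3 [0.055 0.006]
t 27.4 p [0.46  0.214 0.128] q [ 0.3  -0.18  1.94 -0.01  1.38  2.15] tilt [-0.004 -0.014] yyaw -1.849 F [ 0.2 -0.2 -5.3] Mtool [0.055 0.006 0.041] w 0.601 gf 71.1
{"x":-0.6,"y":1.9,"z":-3,"turn":0},{"x":-0.6,"y":1.8,"z":-3.1,"turn":0},{"x":-0.7,"y":1.9,"z":-3,"turn":0},{"x":-0.6,"y":1.9,"z":-3,"turn":0},{"x":-0.6,"y":1.8,"z":-3.1,"turn":0},
{"x":-0.6,"y":1.9,"z":-3,"turn":0},{"x":-0.6,"y":1.9,"z":-3,"turn":0},{"x":-0.2,"y":2.9,"z":-2,"turn":0},{"x":-0,"y":3.2,"z":-1.6,"turn":0},{"x":0,"y":3.2,"z":-1.6,"turn":0},
{"x":0,"y":3.3,"z":-1.6,"turn":0},{"x":0,"y":3.2,"z":-1.6,"turn":0},{"x":0,"y":3.2,"z":-1.6,"turn":0},{"x":0,"y":3.3,"z":-1.7,"turn":0},{"x":0,"y":3.2,"z":-1.6,"turn":0},
{"x":0,"y":3.2,"z":-1.6,"turn":0},{"x":-1.1,"y":2.5,"z":-2.1,"turn":0},{"x":-1.7,"y":2.2,"z":-2.4,"turn":0},{"x":-1.6,"y":2.1,"z":-2.4,"turn":0},{"x":-1.6,"y":2.2,"z":-2.4,"turn":0},
{"x":-1.7,"y":2.1,"z":-2.4,"turn":0},{"x":-1.6,"y":2.2,"z":-2.4,"turn":0},{"x":-1.6,"y":2.2,"z":-2.4,"turn":0},{"x":-1.6,"y":2.1,"z":-2.4,"turn":0},{"x":-1.7,"y":2.2,"z":-2.4,"turn":0},
{"x":-1.6,"y":2.1,"z":-2.4,"turn":0},{"x":-1.6,"y":2.2,"z":-2.4,"turn":0},
```

A weighs about 5.4 N (0.55 kg), which fits the ball. I'll take it to the tilt station.

```bash

python3 -m crank '[{"x":-0.7,"y":2.1,"z":-3.4,"turn":-0.01},{"x":-0.7,"y":2.1,"z":-3.4,"turn":-0.01},{"x":-0.7,"y":2.2,"z":-3.4,"turn":-0.01},{"x":-0.7,"y":2.1,"z":-3.4,"turn":-0.01},{"x":-0.7,"y":2.1,"z":-3.4,"turn":-0.01}]' >/dev/null
python3 -m crank '[{"x":-0.6,"y":2.1,"z":-3,"turn":-0.01},{"x":-0.2,"y":3.4,"z":-2.2,"turn":-0.01},{"x":0,"y":3.7,"z":-1.9,"turn":-0.01},{"x":0,"y":3.7,"z":-1.8,"turn":-0.01},{"x":0,"y":3.7,"z":-1.8,"turn":-0.01}]' >/dev/null; python3 pl.py
python3 -m crank '[{"x":0,"y":3.7,"z":-1.8,"turn":-0.01},{"x":0,"y":3.7,"z":-1.9,"turn":-0.01},{"x":0,"y":3.7,"z":-1.8,"turn":-0.01},{"x":0,"y":3.7,"z":-1.8,"turn":-0.01},{"x":-1.1,"y":2.5,"z":-2.1,"turn":-0.01}]' >/dev/null
python3 -m crank '[{"x":-1.9,"y":2.5,"z":-2.7,"turn":-0.01},{"x":-1.9,"y":2.4,"z":-2.7,"turn":-0.01},{"x":-1.9,"y":2.4,"z":-2.7,"turn":-0.01},{"x":-1.9,"y":2.4,"z":-2.7,"turn":-0.01},{"x":-1.9,"y":2.4,"z":-2.7,"turn":-0.01}]' >/dev/null; python3 pl.py 0 7  .05,-.35,.77
```

```text
t 28.4 p [ 0.358 -0.037  0.411] q [-0.3  -0.62  1.8  -0.01  1.96  1.44] tilt [-0.    -0.012] yyaw -1.748 F [ 2.1 -1.5 -5. ] Mtool [ 0.299 -0.27   0.025] w 0.597 gf 78.6
t 29.4 p [ 0.211 -0.313  0.644] q [-1.17 -0.38  1.23 -0.01  2.27  0.47] tilt [-0.    -0.011] yyaw -1.649 F [-0.9 -1.3 -5.5] Mtool [ 0.401  0.802 -0.001] w 0.599 gf 78.8
{"x":-2.3,"y":0.7,"z":-1.8,"turn":0},{"x":-2.2,"y":0.8,"z":-1.8,"turn":0},{"x":-2.3,"y":0.7,"z":-1.8,"turn":0},{"x":-2.2,"y":0.7,"z":-1.8,"turn":0},{"x":-2.3,"y":0.7,"z":-1.8,"turn":0},
{"x":-2.2,"y":0.8,"z":-1.8,"turn":0},{"x":-2.3,"y":0.7,"z":-1.8,"turn":0},
```

```bash

python3 -m crank '[{"x":-2.7,"y":0.8,"z":-2.2,"turn":0},{"x":-2.7,"y":0.8,"z":-2.2,"turn":0},{"x":-2.7,"y":0.8,"z":-2.2,"turn":0},{"x":-2.7,"y":0.8,"z":-2.2,"turn":0},{"x":-2.5,"y":0.8,"z":-2,"turn":0}]' >/dev/null; python3 pl.py
python3 -m crank '[{"x":-2.5,"y":0,"z":-3,"turn":0},{"x":0,"y":-2,"z":-5,"turn":0},{"x":0,"y":-2,"z":-5,"turn":0},{"x":0,"y":-2,"z":-5,"turn":0},{"x":0,"y":-2,"z":-5,"turn":0}]' >/dev/null; python3 pl.py
```

```text
t 29.9 p [ 0.075 -0.341  0.752] q [-1.57 -0.27  0.94  0.    2.46  0.08] tilt [ 0.    -0.012] yyaw -1.65 F [-1.4 -1.5 -4.4] Mtool [0.2   0.369 0.026] w 0.598 gf 79.5
t 30.4 p [ 0.062 -0.28   0.867] q [-1.61 -0.2   0.6  -0.01  2.62  0.03] tilt [-0.01  -0.126] yyaw -1.649 F [-0.4  1.3 -5.1] Mtool [0.123 0.003 0.041] w 0.597 gf 79.5
```

```bash

python3 -m crank '[{"x":0,"y":-2,"z":-5,"turn":0},{"x":0,"y":-2,"z":-5,"turn":0},{"x":0,"y":-2,"z":-5,"turn":0}]' >/dev/null; python3 pl.py
python3 -m crank '[{"x":0,"y":-2,"z":-5,"turn":0},{"x":0,"y":-2,"z":-5,"turn":0},{"x":0,"y":-2,"z":-5,"turn":0}]' >/dev/null; python3 pl.py
```

```text
t 30.7 p [ 0.074 -0.231  0.901] q [-1.53 -0.25  0.54 -0.05  2.62  0.06] tilt [-0.019 -0.233] yyaw -1.649 F [ 0.5  0.1 -5.4] Mtool [0.254 0.08  0.029] w 0.599 gf 79.5
t 31.0 p [ 0.09  -0.17   0.929] q [-1.27 -0.28  0.47 -0.25  2.62  0.15] tilt [-0.024 -0.333] yyaw -1.651 F [ 1.  -0.5 -5.2] Mtool [ 0.431  0.082 -0.028] w 0.6 gf 79.5
```

Tilt is about 0.34 rad. I'll move out a little, then rock the case by turning about the leaning tool axis.

```bash

python3 -m crank '[{"x":0,"y":1,"z":4,"turn":-0.1},{"x":0,"y":1,"z":4,"turn":-0.13},{"x":0,"y":1,"z":3,"turn":-0.13},{"x":0,"y":0,"z":0,"turn":-0.13},{"x":0,"y":0,"z":0,"turn":-0.13}]' >/dev/null; python3 pl.py
python3 -m crank '[{"x":0,"y":0,"z":0,"turn":-0.14},{"x":0,"y":0,"z":0,"turn":-0.14},{"x":0,"y":0,"z":0,"turn":-0.14},{"x":0,"y":0,"z":0,"turn":0},{"x":0,"y":0,"z":0,"turn":0}]' >/dev/null; python3 pl.py
for i in 1 2 3 4; do python3 -m crank '[{"x":0,"y":0,"z":0,"turn":0}]' >/dev/null; python3 rd.py; done
```

```text
t 31.5 p [ 0.089 -0.236  0.833] q [-1.41 -0.47  0.9  -0.11  2.38 -0.48] tilt [-0.025 -0.327] yyaw -0.995 F [-0.4  0.  -5.9] Mtool [ 0.387  0.217 -0.041] w 0.602 gf 79.7
t 32.0 p [ 0.089 -0.236  0.835] q [-1.41 -0.47  0.9  -0.11  2.38 -0.89] tilt [-0.024 -0.331] yyaw -0.586 F [ 0.2  0.3 -5.2] Mtool [ 0.226  0.278 -0.019] w 0.602 gf 79.5
32.1 -5.45 [0.227 0.263]
32.2 -5.28 [0.249 0.231]
32.3 -4.6 [0.275 0.269]
32.4 -5.17 [0.249 0.183]
```

```bash

python3 -m crank '[{"x":0,"y":0,"z":0,"turn":0.14},{"x":0,"y":0,"z":0,"turn":0.14},{"x":0,"y":0,"z":0,"turn":0.14},{"x":0,"y":0,"z":0,"turn":0.14},{"x":0,"y":0,"z":0,"turn":0.14}]' >/dev/null
python3 -m crank '[{"x":0,"y":0,"z":0,"turn":0.14},{"x":0,"y":0,"z":0,"turn":0.14},{"x":0,"y":0,"z":0,"turn":0.14},{"x":0,"y":0,"z":0,"turn":0.14},{"x":0,"y":0,"z":0,"turn":0.14}]' >/dev/null; python3 pl.py
python3 -m crank '[{"x":0,"y":0,"z":0,"turn":0.14},{"x":0,"y":0,"z":0,"turn":0.14},{"x":0,"y":0,"z":0,"turn":0.14},{"x":0,"y":0,"z":0,"turn":0.14},{"x":0,"y":0,"z":0,"turn":0.14}]' >/dev/null; python3 pl.py
for i in 1 2 3 4 5; do python3 -m crank '[{"x":0,"y":0,"z":0,"turn":0}]' >/dev/null; python3 rd.py; done; python3 pl.py
```

```text
t 33.4 p [ 0.089 -0.237  0.835] q [-1.41 -0.47  0.9  -0.11  2.38  0.51] tilt [-0.025 -0.33 ] yyaw -2.035 F [ 0.  -0.1 -5.2] Mtool [ 0.411 -0.293 -0.009] w 0.6 gf 79.7
t 33.9 p [ 0.089 -0.237  0.835] q [-1.41 -0.47  0.9  -0.11  2.38  1.21] tilt [-0.025 -0.33 ] yyaw -2.739 F [ 0.4 -0.6 -5.5] Mtool [ 0.167 -0.452  0.012] w 0.601 gf 79.7
34.0 -5.33 [ 0.192 -0.304]
34.1 -5.23 [ 0.245 -0.25 ]
34.2 -2.26 [ 0.611 -0.606]
34.3 -4.55 [ 0.476 -0.799]
34.4 -4.92 [0.207 0.143]
t 34.4 p [ 0.089 -0.237  0.835] q [-1.41 -0.47  0.9  -0.11  2.38  1.21] tilt [-0.024 -0.331] yyaw -2.732 F [ 1.1 -0.6 -4.9] Mtool [0.207 0.143 0.011] w 0.597 gf 79.4
```

A knock showed at 34.2–34.3 s, so the ball rolled. I'll rock it to and fro again.

```bash

python3 -m crank '[{"x":0,"y":0,"z":0,"turn":-0.14},{"x":0,"y":0,"z":0,"turn":-0.14},{"x":0,"y":0,"z":0,"turn":-0.14},{"x":0,"y":0,"z":0,"turn":-0.14},{"x":0,"y":0,"z":0,"turn":-0.14}]' >/dev/null
python3 -m crank '[{"x":0,"y":0,"z":0,"turn":-0.14},{"x":0,"y":0,"z":0,"turn":-0.14},{"x":0,"y":0,"z":0,"turn":-0.14},{"x":0,"y":0,"z":0,"turn":-0.14},{"x":0,"y":0,"z":0,"turn":-0.14}]' >/dev/null
python3 -m crank '[{"x":0,"y":0,"z":0,"turn":-0.14},{"x":0,"y":0,"z":0,"turn":-0.14},{"x":0,"y":0,"z":0,"turn":-0.14},{"x":0,"y":0,"z":0,"turn":-0.14},{"x":0,"y":0,"z":0,"turn":-0.14}]' >/dev/null
for i in 1 2 3 4 5 6 7 8; do python3 -m crank '[{"x":0,"y":0,"z":0,"turn":0}]' >/dev/null; python3 rd.py; done; echo
python3 -m crank '[{"x":0,"y":0,"z":0,"turn":0.14},{"x":0,"y":0,"z":0,"turn":0.14},{"x":0,"y":0,"z":0,"turn":0.14},{"x":0,"y":0,"z":0,"turn":0.14},{"x":0,"y":0,"z":0,"turn":0.14}]' >/dev/null
python3 -m crank '[{"x":0,"y":0,"z":0,"turn":0.14},{"x":0,"y":0,"z":0,"turn":0.14},{"x":0,"y":0,"z":0,"turn":0.14},{"x":0,"y":0,"z":0,"turn":0.14},{"x":0,"y":0,"z":0,"turn":0.14}]' >/dev/null
python3 -m crank '[{"x":0,"y":0,"z":0,"turn":0.14},{"x":0,"y":0,"z":0,"turn":0.14},{"x":0,"y":0,"z":0,"turn":0.14},{"x":0,"y":0,"z":0,"turn":0.14},{"x":0,"y":0,"z":0,"turn":0.14}]' >/dev/null
for i in 1 2 3 4 5 6 7 8; do python3 -m crank '[{"x":0,"y":0,"z":0,"turn":0}]' >/dev/null; python3 rd.py; done
```

```text
36.0 -5.79 [0.247 0.387]
36.1 -6.23 [0.222 0.334]
36.2 -4.92 [0.253 0.251]
36.3 -5.44 [0.224 0.3  ]
36.4 -5.52 [0.199 0.281]
36.5 -6.31 [0.234 0.25 ]
36.6 -5.46 [0.213 0.235]
36.7 -4.94 [0.241 0.261]

38.3 -4.89 [ 0.206 -0.27 ]
38.4 -5.98 [ 0.082 -0.258]
38.5 -5.18 [ 0.103 -0.319]
38.6 -5.96 [ 0.043 -0.146]
38.7 -2.62 [-0.173 -1.68 ]
38.8 -4.3 [ 0.437 -0.431]
38.9 -6.34 [ 0.568 -0.086]
39.0 -8.72 [-0.08   0.941]
```

```bash

for i in 1 2 3 4 5 6; do python3 -m crank '[{"x":0,"y":0,"z":0,"turn":0}]' >/dev/null; python3 rd.py; done; python3 pl.py
```

```text
39.1 -4.85 [0.443 1.099]
39.2 -5.47 [ 0.203 -0.225]
39.3 -6.01 [ 0.201 -0.219]
39.4 -6.02 [ 0.205 -0.241]
39.5 -4.86 [ 0.241 -0.215]
39.6 -5.64 [ 0.239 -0.193]
t 39.6 p [ 0.089 -0.237  0.835] q [-1.41 -0.47  0.9  -0.11  2.38  1.21] tilt [-0.024 -0.33 ] yyaw -2.733 F [-0.2 -0.4 -5.6] Mtool [ 0.239 -0.193  0.068] w 0.602 gf 81.6
```

The moments confirm the ball sits at the low end on each side, with two to-and-fro cycles done. Now I'll swing to the opposite side to take the tilt out.

```bash
python3 pl.py -1.9 25 .2,-.26,.62 .33,-.02,.56 .24,.22,.58 -.05,.33,.6
```

```text
t 39.6 p [ 0.089 -0.237  0.835] q [-1.41 -0.47  0.9  -0.11  2.38  1.21] tilt [-0.024 -0.33 ] yyaw -2.733 F [-0.2 -0.4 -5.6] Mtool [ 0.239 -0.193  0.068] w 0.602 gf 81.6
{"x":0.1,"y":-2.3,"z":3.7,"turn":-0.076},{"x":0.2,"y":-2.2,"z":3.8,"turn":-0.076},{"x":0.4,"y":-2.2,"z":3.7,"turn":-0.076},{"x":0.6,"y":-2.2,"z":3.7,"turn":-0.076},{"x":0.8,"y":-2.1,"z":3.7,"turn":-0.076},
{"x":0,"y":-3,"z":2,"turn":-0.076},{"x":-0.8,"y":-4.3,"z":-0.4,"turn":-0.076},{"x":-0.5,"y":-4.3,"z":-0.4,"turn":-0.076},{"x":-0.2,"y":-4.4,"z":-0.4,"turn":-0.076},{"x":0.1,"y":-4.3,"z":-0.4,"turn":-0.076},
{"x":0.5,"y":-4.3,"z":-0.5,"turn":-0.076},{"x":0.7,"y":-4.2,"z":-0.4,"turn":-0.076},{"x":-2.3,"y":-3.3,"z":-1.6,"turn":-0.076},{"x":-2.1,"y":-3.5,"z":-1.6,"turn":-0.076},{"x":-1.8,"y":-3.6,"z":-1.7,"turn":-0.076},
{"x":-1.6,"y":-3.8,"z":-1.6,"turn":-0.076},{"x":-1.3,"y":-3.8,"z":-1.6,"turn":-0.076},{"x":-1.3,"y":-3.7,"z":-1.5,"turn":-0.076},{"x":-3.6,"y":-2.3,"z":-0.7,"turn":-0.076},{"x":-3.5,"y":-2.5,"z":-0.7,"turn":-0.076},
{"x":-3.3,"y":-2.8,"z":-0.7,"turn":-0.076},{"x":-3,"y":-3,"z":-0.6,"turn":-0.076},{"x":-2.8,"y":-3.3,"z":-0.7,"turn":-0.076},{"x":-2.6,"y":-3.5,"z":-0.7,"turn":-0.076},{"x":-2.3,"y":-3.6,"z":-0.7,"turn":-0.076},
```

```bash

python3 -m crank '[{"x":0.1,"y":-2.3,"z":3.7,"turn":-0.076},{"x":0.2,"y":-2.2,"z":3.8,"turn":-0.076},{"x":0.4,"y":-2.2,"z":3.7,"turn":-0.076},{"x":0.6,"y":-2.2,"z":3.7,"turn":-0.076},{"x":0.8,"y":-2.1,"z":3.7,"turn":-0.076}]' >/dev/null
python3 -m crank '[{"x":0,"y":-3,"z":2,"turn":-0.076},{"x":-0.8,"y":-4.3,"z":-0.4,"turn":-0.076},{"x":-0.5,"y":-4.3,"z":-0.4,"turn":-0.076},{"x":-0.2,"y":-4.4,"z":-0.4,"turn":-0.076},{"x":0.1,"y":-4.3,"z":-0.4,"turn":-0.076}]' >/dev/null; python3 pl.py
python3 -m crank '[{"x":0.5,"y":-4.3,"z":-0.5,"turn":-0.076},{"x":0.7,"y":-4.2,"z":-0.4,"turn":-0.076},{"x":-2.3,"y":-3.3,"z":-1.6,"turn":-0.076},{"x":-2.1,"y":-3.5,"z":-1.6,"turn":-0.076},{"x":-1.8,"y":-3.6,"z":-1.7,"turn":-0.076}]' >/dev/null
python3 -m crank '[{"x":-1.6,"y":-3.8,"z":-1.6,"turn":-0.076},{"x":-1.3,"y":-3.8,"z":-1.6,"turn":-0.076},{"x":-1.3,"y":-3.7,"z":-1.5,"turn":-0.076},{"x":-3.6,"y":-2.3,"z":-0.7,"turn":-0.076},{"x":-3.5,"y":-2.5,"z":-0.7,"turn":-0.076}]' >/dev/null
python3 -m crank '[{"x":-3.3,"y":-2.8,"z":-0.7,"turn":-0.076},{"x":-3,"y":-3,"z":-0.6,"turn":-0.076},{"x":-2.8,"y":-3.3,"z":-0.7,"turn":-0.076},{"x":-2.6,"y":-3.5,"z":-0.7,"turn":-0.076},{"x":-2.3,"y":-3.6,"z":-0.7,"turn":-0.076}]' >/dev/null; python3 pl.py
```

```text
t 40.6 p [ 0.291 -0.092  0.577] q [-0.21 -0.64  1.55 -0.4   2.14  1.5 ] tilt [-0.023 -0.331] yyaw -1.962 F [ 1.1 -1.1 -5.7] Mtool [0.388 0.154 0.078] w 0.601 gf 81.6
t 42.1 p [-0.052  0.331  0.6  ] q [ 1.5  -0.31  1.3   0.    2.49  2.31] tilt [-0.024 -0.329] yyaw -0.777 F [ 1.   1.  -5.6] Mtool [0.313 0.445 0.049] w 0.602 gf 81.5
```

```bash

python3 -m crank '[{"x":-1.5,"y":1.3,"z":-5,"turn":0},{"x":-1.5,"y":1.3,"z":-5,"turn":0},{"x":-1.5,"y":1.3,"z":-5,"turn":0},{"x":-1.5,"y":1.3,"z":-5,"turn":0},{"x":-1.5,"y":1.3,"z":-5,"turn":0}]' >/dev/null; python3 pl.py
python3 -m crank '[{"x":-1.5,"y":1.3,"z":-5,"turn":0},{"x":-1.5,"y":1.3,"z":-5,"turn":0},{"x":-1.5,"y":1.3,"z":-5,"turn":0}]' >/dev/null; python3 pl.py
```

```text
t 42.6 p [-0.056  0.342  0.74 ] q [ 1.51 -0.18  0.9   0.    2.62  2.33] tilt [-0.014 -0.198] yyaw -0.799 F [ 0.5  0.5 -5.6] Mtool [0.175 0.16  0.06 ] w 0.599 gf 81.7
t 42.9 p [-0.062  0.333  0.789] q [ 1.53 -0.17  0.77  0.01  2.62  2.34] tilt [-0.006 -0.082] yyaw -0.807 F [-0.6  0.1 -6.2] Mtool [0.037 0.008 0.008] w 0.601 gf 81.6
```

```bash

python3 -m crank '[{"x":-1.5,"y":1.3,"z":-5,"turn":0},{"x":-1.5,"y":1.3,"z":-5,"turn":0}]' >/dev/null; python3 pl.py .7 30 .25,.27,.55 .5,.08,.3 .697,-.072,.095
```

```text
t 43.1 p [-0.067  0.317  0.819] q [ 1.55 -0.17  0.7   0.    2.62  2.36] tilt [-0.003 -0.005] yyaw -0.809 F [-0.8  0.  -5.8] Mtool [-0.029 -0.064  0.019] w 0.602 gf 81.6
{"x":1.8,"y":2.3,"z":2.4,"turn":0.023},{"x":1.9,"y":2.3,"z":2.5,"turn":0.023},{"x":1.9,"y":2.2,"z":2.4,"turn":0.023},{"x":1.9,"y":2.1,"z":2.5,"turn":0.023},{"x":2,"y":2.2,"z":2.4,"turn":0.023},
{"x":2.1,"y":2,"z":2.5,"turn":0.023},{"x":2.1,"y":2.1,"z":2.4,"turn":0.023},{"x":2.1,"y":1.9,"z":2.4,"turn":0.023},{"x":2.2,"y":2,"z":2.5,"turn":0.023},{"x":2.3,"y":1.8,"z":2.4,"turn":0.023},
{"x":2.2,"y":1.9,"z":2.5,"turn":0.023},{"x":1.2,"y":2.7,"z":2.3,"turn":0.023},{"x":1.3,"y":2.7,"z":2.4,"turn":0.023},{"x":1.3,"y":2.7,"z":2.4,"turn":0.023},{"x":1.4,"y":2.6,"z":2.4,"turn":0.023},
{"x":1.5,"y":2.6,"z":2.3,"turn":0.023},{"x":1.5,"y":2.6,"z":2.4,"turn":0.023},{"x":1.5,"y":2.5,"z":2.4,"turn":0.023},{"x":1.7,"y":2.5,"z":2.4,"turn":0.023},{"x":1.6,"y":2.4,"z":2.3,"turn":0.023},
{"x":1.8,"y":2.4,"z":2.4,"turn":0.023},{"x":1.8,"y":2.4,"z":2.4,"turn":0.023},{"x":1.8,"y":2.3,"z":2.4,"turn":0.023},{"x":1.8,"y":2.3,"z":2.5,"turn":0.023},{"x":1.9,"y":2.2,"z":2.4,"turn":0.023},
{"x":2,"y":2.2,"z":2.4,"turn":0.023},{"x":2,"y":2.2,"z":2.4,"turn":0.023},{"x":2.1,"y":2,"z":2.5,"turn":0.023},{"x":2.1,"y":2.1,"z":2.4,"turn":0.023},{"x":2.1,"y":2,"z":2.4,"turn":0.023},
```

Tool is level again, so I'll carry the case to the notebook.

```bash

python3 -m crank '[{"x":1.8,"y":2.3,"z":2.4,"turn":0.023},{"x":1.9,"y":2.3,"z":2.5,"turn":0.023},{"x":1.9,"y":2.2,"z":2.4,"turn":0.023},{"x":1.9,"y":2.1,"z":2.5,"turn":0.023},{"x":2,"y":2.2,"z":2.4,"turn":0.023}]' >/dev/null
python3 -m crank '[{"x":2.1,"y":2,"z":2.5,"turn":0.023},{"x":2.1,"y":2.1,"z":2.4,"turn":0.023},{"x":2.1,"y":1.9,"z":2.4,"turn":0.023},{"x":2.2,"y":2,"z":2.5,"turn":0.023},{"x":2.3,"y":1.8,"z":2.4,"turn":0.023}]' >/dev/null
python3 -m crank '[{"x":2.2,"y":1.9,"z":2.5,"turn":0.023},{"x":1.2,"y":2.7,"z":2.3,"turn":0.023},{"x":1.3,"y":2.7,"z":2.4,"turn":0.023},{"x":1.3,"y":2.7,"z":2.4,"turn":0.023},{"x":1.4,"y":2.6,"z":2.4,"turn":0.023}]' >/dev/null; python3 pl.py
python3 -m crank '[{"x":1.5,"y":2.6,"z":2.3,"turn":0.023},{"x":1.5,"y":2.6,"z":2.4,"turn":0.023},{"x":1.5,"y":2.5,"z":2.4,"turn":0.023},{"x":1.7,"y":2.5,"z":2.4,"turn":0.023},{"x":1.6,"y":2.4,"z":2.3,"turn":0.023}]' >/dev/null
python3 -m crank '[{"x":1.8,"y":2.4,"z":2.4,"turn":0.023},{"x":1.8,"y":2.4,"z":2.4,"turn":0.023},{"x":1.8,"y":2.3,"z":2.4,"turn":0.023},{"x":1.8,"y":2.3,"z":2.3,"turn":0.023},{"x":1.9,"y":2.2,"z":2,"turn":0.023}]' >/dev/null; python3 pl.py .1 4 .697,-.072,.1
```

```text
t 44.6 p [0.346 0.196 0.453] q [ 0.33 -0.5   1.66 -0.01  1.99  1.48] tilt [-0.003 -0.007] yyaw -1.155 F [ 0.6 -0.6 -5.9] Mtool [ 0.042  0.214 -0.02 ] w 0.6 gf 81.8
t 45.6 p [0.581 0.016 0.219] q [-0.1  -0.06  1.69 -0.01  1.52  1.29] tilt [-0.005 -0.007] yyaw -1.385 F [-0.   0.8 -4.7] Mtool [0.017 0.181 0.012] w 0.6 gf 81.9
{"x":2.5,"y":2.7,"z":3,"turn":0.025},{"x":2.5,"y":2.6,"z":2.9,"turn":0.025},{"x":2.6,"y":2.5,"z":3,"turn":0.025},{"x":2.7,"y":2.5,"z":3,"turn":0.025},
```

```bash

python3 -m crank '[{"x":2,"y":2.1,"z":2.3,"turn":0.025},{"x":2,"y":2.1,"z":2.3,"turn":0.025},{"x":2,"y":2,"z":2.3,"turn":0.025},{"x":2.1,"y":2,"z":2.3,"turn":0.025},{"x":1.4,"y":1.4,"z":1.7,"turn":0}]' >/dev/null
python3 -m crank '[{"x":0.8,"y":0.7,"z":1,"turn":0},{"x":0,"y":0,"z":0,"turn":0},{"x":0,"y":0,"z":0,"turn":0},{"x":0,"y":0,"z":0,"turn":0},{"x":0,"y":0,"z":0,"turn":0}]' >/dev/null; python3 pl.py
python3 - <<'E'
from h import *
for n in("top","scene"):
    im,d=manip.grab_frame(n);P=cloud(d,manip.camera_model(n))
    cv2.imwrite(f"pics/{n}9.png",im[:,:,::-1])
    if n=="top":
        for u,v in [(309,219),(358,219)]:
            m=np.zeros((400,640),bool); m[v-35:v+35,u-24:u+24]=1
            m&=(P[...,2]>.04)&(P[...,2]<.07); print(rect(P,m))
E
```

```text
t 46.6 p [ 0.696 -0.072  0.105] q [-0.21  0.29  1.5  -0.01  1.35  1.28] tilt [-0.    -0.007] yyaw -1.483 F [-0.1  0.1 -5.3] Mtool [0.059 0.114 0.054] w 0.601 gf 81.6
(array([0., 0.]), array([0., 0.]), 0.0, 0, np.float64(nan))
(array([ 447.8, -173.3]), array([ 82.8, 214.8]), -0.406, 805, np.float64(0.0549))
  return _methods._mean(a, axis=axis, dtype=dtype,
  ret = ret.dtype.type(ret / rcount)
```

View pics/scene9.png

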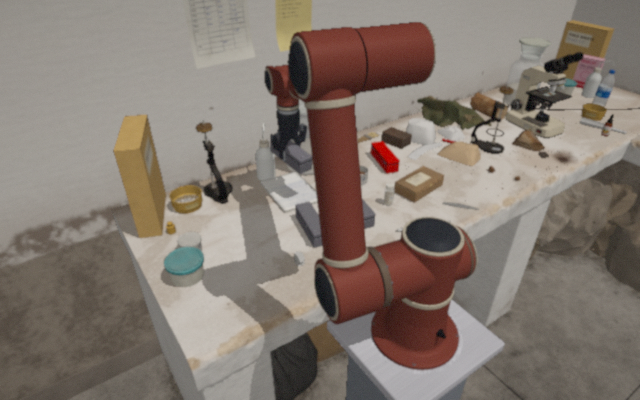

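View pics/top9.png

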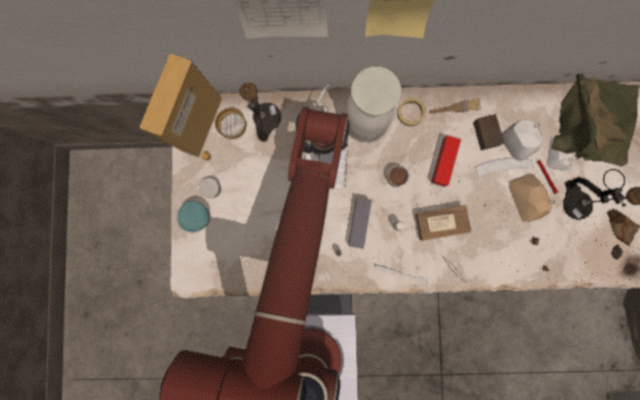

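The scene view shows the case held at (298,157) over the notebook, B and C standing in place, and the bystanders undisturbed. Last check: level and position of the case against the notebook.

```bash
python3 - <<'E'
from h import *
f=np.load("top.npz");P=cloud(f["d"],manip.camera_model("top"));z=P[...,2]
m=(z>.010)&(z<.022)&(P[...,0]>.58)&(P[...,0]<.82)&(P[...,1]<.03)&(P[...,1]>-.16)
m=cv2.morphologyEx(m.astype(np.uint8),cv2.MORPH_OPEN,np.ones((5,5)))>0
print("notebook",rect(P,m))
for n in("scene","wrist"):
    cm=manip.camera_model(n);im,d=manip.grab_frame(n);P=cloud(d,cm)
    m=(d>0)&(abs(P[...,0]-.7)<.12)&(abs(P[...,1]+.07)<.06)&(P[...,2]>.11)&(P[...,2]<.215)
    q=P[m]; q=q[(q[:,2]>.165)&(q[:,2]<.20)] 
    if len(q)<50: continue
    A=np.c_[q[:,:2],np.ones(len(q))];w=np.ones(len(q),bool)
    for _ in range(8):
        c=np.linalg.lstsq(A[w],q[w,2],rcond=None)[0];r=abs(A@c-q[:,2]);w=r<max(.003,np.median(r))
    print(n,len(q),w.sum(),"slopes",c[:2].round(3),"top z",(c@[.697,-.072,1]).round(3),q[w].min(0).round(3),q[w].max(0).round(3))
E
```

```text
notebook (array([700.8, -75.2]), array([139.4, 196.2]), -0.004, 554, np.float64(0.0137))
scene 508 272 slopes [ 0.102 -0.028] top z 0.191 [ 0.603 -0.127  0.179] [ 0.767 -0.03   0.199]
wrist 57919 48898 slopes [0.092 0.007] top z 0.189 [ 0.67  -0.127  0.185] [ 0.777 -0.015  0.198]
```

```bash
python3 -c "
from plant import manip
print(manip.job_done()); print(manip.state()['time'])"
```

```text
the job is handed in; nothing more can be done
None
the job is handed in; nothing more can be done
```

I handed the job in with case A, which holds the ball, gripped over the middle of the notebook, about 13 cm above the bench, still and tipped about 0.1 rad. I rocked only A, twice to and fro. For B and C, to save time, I went by their weight (too light to hold the ball) plus one quick lengthwise shake, then set both back flat. C came down hard, at about 96 N, but lies within about 4 mm of where it started. B's final position was hidden by the arm, so I couldn't check it. I don't have the verdict.

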